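# Charge a weighing dish with grinding balls

## Robot

A 6-joint arm with a two-finger parallel gripper is mounted at the origin on the work surface. World frame = base frame: x ahead of the robot, y to its left, z up, the work surface at z = 0. Lengths are in m, angles in degrees, forces in N, time in s.
With the tool pointing down it reaches from about 0.25 to 0.725 m from the base axis. Payload 9.7 kg.
Tool frame: the origin (TCP) lies midway between the tips of the shut fingers; the grasp point (between the pads) lies bot.hold_point_z behind it (bot.hold_point_z is the distance from the TCP to the grasp point, in m); z points along the fingers, y is the line along which they close (so a half turn about z gives the same grasp; the last joint's range is limited). The gripper opens to 85 mm and grips with 20 to 120 N. Pads are 22 mm wide; open, the fingers measure 114 mm over their backs; the gripper's body (76 mm by 85 mm) begins 54 mm behind the grasp point. The pads swing forward as they close: fully open they stand 13 mm farther back than shut.
Start: joints at [-73.682, 4.979, 10.078, 95.1, 0, 90], TCP at [0.155, -0.528, 0.231] pointing down, gripper open.
Joint ranges: [-179.16, 179.16], [-48.56, 103.87], [-65.8, 70.77], [-126.05, 130.52], [-82.76, 87.17], [-180, 180]. Speed limits (degrees/s): [127.2, 127.2, 147.25, 180, 180, 180].

## Interface

Orientations are given as [roll, pitch, yaw] about the fixed x, y, z axes, in that order (R = Rz(yaw) Ry(pitch) Rx(roll)).
In Python, from workcell import bot, camera, camera_model, ticket gives the robot as it stands.
- The arm moves only by the tool send_rows, never from a script. Its argument "targets" is text: rows parted by semicolons, each of 5 numbers parted by spaces: the shift along the tool's x, y, z in mm, then the turn about the tool's z in degrees, then the closure in counts, from 0 (fully open) to 255 (shut). A call has 1 to 20 rows; each row is the pose to reach, as a shift and turn from the pose commanded when the call began, along the tool's axes at that moment; what a row does not reach only later rows make up. A row lasts 1/8 s, in which the tool goes at most 62.5 mm and 10.7 degrees, less where a joint would pass 70% of its speed; a pose out of reach is approached as far as the arm can. A call with a gripper value outside its range is refused whole. The fingers move at their own pace and stop on an object; "newtons" is the grip in N (left out, the last holds). Time passes only in rows, so rows that repeat a pose let the fingers close. It gives the time, the measured TCP pose, the force, the opening and the grip force at its end, in the units of the state.
- bot.get_obs(): the state, without advancing time (a new reading comes with each control period).
- camera(name): name is "scene" or "top" or "wrist"; returns the picture (384x512x3 uint8, blue, green, red); there is no depth.
- camera_model(name): a dict with "K" (3x3 intrinsics, pixels), "pose" (4x4, takes a point from camera to world coordinates); the wrist camera has in their place "T_tool_cam" (4x4, takes a point from camera to tool coordinates, whose origin is the TCP and whose axes are the flange's). Camera axes: x right, y down, z forward; pixel columns grow to the right and rows downward; lengths in m; the calibration is good to about 2 mm. The wrist camera is an equidistant fisheye: a pixel r from the principal point sees the ray r / f radians off the axis. A picture is of the moment at which its call begins: read the wrist's pose just before it. camera_model takes no time and is no camera call.
- ticket.job_done(): hands the job in; it is judged then, once.
The state is a dict: "time": time; "q": joint angles; "qd": joint speeds; "joint_efforts": joint torques, N m; "ee_pos": TCP position; "tcp_rot": TCP orientation; "wrist_force": force on the tool from outside, world axes, zero at the start; "torque": the same for the moment, N m; "opening": finger opening in m; "grasp_force": force on a finger pad.
Only numpy, scipy, OpenCV 4.12 (cv2) and the standard library are available. Lean on these libraries where they do the work, as an engineer would, in place of code of your own. Each camera call takes 0.05 s, during which the arm holds its last target. There are 200 camera calls.

## Task

Take the scoop from its white mat, scoop at least four of the six ceramic balls out of the sloped bin in one go, and tip them gently, from close above, into the steel dish on the balance. Then lay the scoop back flat on the middle of the mat, let go of it, and only then press the balance's round key fully down and release it. Any balls you do not take stay in the bin, none may end up elsewhere, the dish stays on its pan, and the jar, flask and tube rack stay undisturbed.

Things in the scene. Friction and masses are not known exactly. Their poses are not given: they have to be found in the camera images.
- scoop: Loose steel scoop, about 0.15 kg, lying level. Origin: centre of the flat underside; x runs back along the handle, z up, open lip towards -x. Bowl x -40 to +38 mm, 68 wide (64 inside), floor 2 thick, sides 30 high, back wall (3 thick) 50 high, front and top open. Black handle parallel to the floor, x 38 to 142, 16 wide (y), 16 tall, centre line at z = 48; may be gripped at any pitch.
- scoop_lip (a point): Middle of the scoop's front lip edge, at its underside (scoop frame -40, 0, 0 mm).
- bowl (a point): Middle of the inside of the scoop's bowl, where the balls are carried (scoop frame 0, 0, 12 mm).
- scoop_grip (a point): Point on the centre line of the scoop's handle, 40 mm behind the bowl's back wall (scoop frame 78, 0, 48 mm); a good place to grasp.
- scoop_mid (a point): Middle of the scoop's whole length, at the height of its underside (scoop frame 50, 0, 0 mm).
- rest: White plastic mat on the bench on which the scoop lies, fixed, 220 mm (x) by 110 mm (y), 6 mm thick. Origin: centre of its underside; its x is the direction along which the handle lies at the start (within 0.1 rad).
- bin: Fixed grey bin, x -102 to 88 mm, 93 wide outside, 85 clear inside, vertical sides 56 high. Origin: centre of underside, z up. Its flat floor falls 15 degrees towards -x, from the back end (x = 86, z = 48; no wall above it) to a straight valley across at x = -40, z = 14; from there a flat front wall rises towards -x at 35 degrees from horizontal to the rim. The balls lie in the valley.
- bin_valley (a point): Middle of the valley line where the bin's sloping floor meets its front wall (bin frame -40, 0, 14 mm).
- ball0: White ceramic ball, 20 mm across, 16 g; origin at its centre. Starts in the bin's valley, among six.
- ball1: White ceramic ball, 20 mm across, 16 g; origin at its centre. Starts in the bin's valley, among six.
- ball2: White ceramic ball, 20 mm across, 16 g; origin at its centre. Starts in the bin's valley, among six.
- ball3: White ceramic ball, 20 mm across, 16 g; origin at its centre. Starts in the bin's valley, among six.
- ball4: White ceramic ball, 20 mm across, 16 g; origin at its centre. Starts in the bin's valley, among six.
- ball5: White ceramic ball, 20 mm across, 16 g; origin at its centre. Starts in the bin's valley, among six.
- balance: Fixed white bench balance, 220 mm deep (x) by 160 mm wide, top of the housing at 48 mm. Origin: centre of its underside; its front (display and key) is towards -x. Round metal pan, 124 mm across, its top at 60 mm.
- pan (a point): Centre of the balance pan's top face (balance frame 35, 0, 60 mm).
- dish: Loose straight-sided round steel dish standing on the balance pan, 130 mm across outside, 124 mm inside, 45 mm high, floor 4 mm thick, 0.25 kg. Origin: centre of its underside.
- dish_rim (a point): Centre of the dish's open mouth, at rim height.
- key (a joint): Travel of the balance's round grey key, m: 0 up, 0.006 fully down; spring-loaded, 1.5 N starts it and 5 N holds it fully down; it comes back up when let go.
- key_top (a point): Centre of the key's top face (26 mm across, at 70 mm above the bench, on the front right of the balance as seen from the robot); press straight down.
- jar: Bystander: white jar with a screw cap, 64 mm across, 95 mm tall, near the robot. Origin: centre of its underside.
- flask: Bystander: amber bottle, 60 mm across, 150 mm tall, beyond the work. Origin: centre of its underside.
- rack: Bystander: grey tube rack, 70 by 160 mm, 105 mm tall with its tubes, beyond the work. Origin: centre of its underside.
There are look-alikes about, which are no part of the job. What is meant by the rest is not green or orange, and is the larger of those in its own colour.

How it is judged (in metres and radians):
On the way, in this order (a step that is already met when the one before it is completed fails the run):
1. at least four balls are carried in the scoop at the same time, its bowl lifted clear above the bin (height (world z) of scoop above 0.11 m and (distance between each of ball0, ball1, ball2, ball3 and bowl below 0.05 m or distance between each of ball0, ball1, ball2, ball4 and bowl below 0.05 m or distance between each of ball0, ball1, ball2, ball5 and bowl below 0.05 m or distance between each of ball0, ball1, ball3, ball4 and bowl below 0.05 m or distance between each of ball0, ball1, ball3, ball5 and bowl below 0.05 m or distance between each of ball0, ball1, ball4, ball5 and bowl below 0.05 m or distance between each of ball0, ball2, ball3, ball4 and bowl below 0.05 m or distance between each of ball0, ball2, ball3, ball5 and bowl below 0.05 m or distance between each of ball0, ball2, ball4, ball5 and bowl below 0.05 m or distance between each of ball0, ball3, ball4, ball5 and bowl below 0.05 m or distance between each of ball1, ball2, ball3, ball4 and bowl below 0.05 m or distance between each of ball1, ball2, ball3, ball5 and bowl below 0.05 m or distance between each of ball1, ball2, ball4, ball5 and bowl below 0.05 m or distance between each of ball1, ball3, ball4, ball5 and bowl below 0.05 m or distance between each of ball2, ball3, ball4, ball5 and bowl below 0.05 m)), for 0.2 s.
2. at least four balls lie in the dish (((horizontal distance between each of ball0, ball1, ball2, ball3 and dish_rim below 0.06 m and height (world z) of each of ball0, ball1, ball2, ball3 below 0.1 m) or (horizontal distance between each of ball0, ball1, ball2, ball4 and dish_rim below 0.06 m and height (world z) of each of ball0, ball1, ball2, ball4 below 0.1 m) or (horizontal distance between each of ball0, ball1, ball2, ball5 and dish_rim below 0.06 m and height (world z) of each of ball0, ball1, ball2, ball5 below 0.1 m) or (horizontal distance between each of ball0, ball1, ball3, ball4 and dish_rim below 0.06 m and height (world z) of each of ball0, ball1, ball3, ball4 below 0.1 m) or (horizontal distance between each of ball0, ball1, ball3, ball5 and dish_rim below 0.06 m and height (world z) of each of ball0, ball1, ball3, ball5 below 0.1 m) or (horizontal distance between each of ball0, ball1, ball4, ball5 and dish_rim below 0.06 m and height (world z) of each of ball0, ball1, ball4, ball5 below 0.1 m) or (horizontal distance between each of ball0, ball2, ball3, ball4 and dish_rim below 0.06 m and height (world z) of each of ball0, ball2, ball3, ball4 below 0.1 m) or (horizontal distance between each of ball0, ball2, ball3, ball5 and dish_rim below 0.06 m and height (world z) of each of ball0, ball2, ball3, ball5 below 0.1 m) or (horizontal distance between each of ball0, ball2, ball4, ball5 and dish_rim below 0.06 m and height (world z) of each of ball0, ball2, ball4, ball5 below 0.1 m) or (horizontal distance between each of ball0, ball3, ball4, ball5 and dish_rim below 0.06 m and height (world z) of each of ball0, ball3, ball4, ball5 below 0.1 m) or (horizontal distance between each of ball1, ball2, ball3, ball4 and dish_rim below 0.06 m and height (world z) of each of ball1, ball2, ball3, ball4 below 0.1 m) or (horizontal distance between each of ball1, ball2, ball3, ball5 and dish_rim below 0.06 m and height (world z) of each of ball1, ball2, ball3, ball5 below 0.1 m) or (horizontal distance between each of ball1, ball2, ball4, ball5 and dish_rim below 0.06 m and height (world z) of each of ball1, ball2, ball4, ball5 below 0.1 m) or (horizontal distance between each of ball1, ball3, ball4, ball5 and dish_rim below 0.06 m and height (world z) of each of ball1, ball3, ball4, ball5 below 0.1 m) or (horizontal distance between each of ball2, ball3, ball4, ball5 and dish_rim below 0.06 m and height (world z) of each of ball2, ball3, ball4, ball5 below 0.1 m))), for 0.2 s.
3. the scoop lies flat on the mat and is let go (x of scoop_mid in the frame of rest between -0.06 and 0.06 m and y of scoop_mid in the frame of rest between -0.04 and 0.04 m and z of scoop in the frame of rest below 0.012 m and angle between scoop's own z axis and vertical below 0.1 rad and contact force between the fingers and scoop below 0.1 N), for 0.2 s.
4. the balance's key is pressed fully down (value of joint key above 0.0045 m), for 0.1 s.
At the end, for the whole second after the job is handed in: At least four balls in the dish, the rest in the bin; dish level, within 25 mm of the pan centre; scoop released, flat on the mat, its mid-length within 60 mm along and 40 mm across of the mat centre; key up; all at rest (all of step 3 and ((horizontal distance between each of ball0, ball1, ball2, ball3 and dish_rim below 0.06 m and height (world z) of each of ball0, ball1, ball2, ball3 below 0.1 m) or (horizontal distance between each of ball0, ball1, ball2, ball4 and dish_rim below 0.06 m and height (world z) of each of ball0, ball1, ball2, ball4 below 0.1 m) or (horizontal distance between each of ball0, ball1, ball2, ball5 and dish_rim below 0.06 m and height (world z) of each of ball0, ball1, ball2, ball5 below 0.1 m) or (horizontal distance between each of ball0, ball1, ball3, ball4 and dish_rim below 0.06 m and height (world z) of each of ball0, ball1, ball3, ball4 below 0.1 m) or (horizontal distance between each of ball0, ball1, ball3, ball5 and dish_rim below 0.06 m and height (world z) of each of ball0, ball1, ball3, ball5 below 0.1 m) or (horizontal distance between each of ball0, ball1, ball4, ball5 and dish_rim below 0.06 m and height (world z) of each of ball0, ball1, ball4, ball5 below 0.1 m) or (horizontal distance between each of ball0, ball2, ball3, ball4 and dish_rim below 0.06 m and height (world z) of each of ball0, ball2, ball3, ball4 below 0.1 m) or (horizontal distance between each of ball0, ball2, ball3, ball5 and dish_rim below 0.06 m and height (world z) of each of ball0, ball2, ball3, ball5 below 0.1 m) or (horizontal distance between each of ball0, ball2, ball4, ball5 and dish_rim below 0.06 m and height (world z) of each of ball0, ball2, ball4, ball5 below 0.1 m) or (horizontal distance between each of ball0, ball3, ball4, ball5 and dish_rim below 0.06 m and height (world z) of each of ball0, ball3, ball4, ball5 below 0.1 m) or (horizontal distance between each of ball1, ball2, ball3, ball4 and dish_rim below 0.06 m and height (world z) of each of ball1, ball2, ball3, ball4 below 0.1 m) or (horizontal distance between each of ball1, ball2, ball3, ball5 and dish_rim below 0.06 m and height (world z) of each of ball1, ball2, ball3, ball5 below 0.1 m) or (horizontal distance between each of ball1, ball2, ball4, ball5 and dish_rim below 0.06 m and height (world z) of each of ball1, ball2, ball4, ball5 below 0.1 m) or (horizontal distance between each of ball1, ball3, ball4, ball5 and dish_rim below 0.06 m and height (world z) of each of ball1, ball3, ball4, ball5 below 0.1 m) or (horizontal distance between each of ball2, ball3, ball4, ball5 and dish_rim below 0.06 m and height (world z) of each of ball2, ball3, ball4, ball5 below 0.1 m)) and ((horizontal distance between ball0 and dish_rim below 0.06 m and height (world z) of ball0 below 0.1 m) or (distance between ball0 and bin_valley below 0.065 m and height (world z) of ball0 above 0.02 m)) and ((horizontal distance between ball1 and dish_rim below 0.06 m and height (world z) of ball1 below 0.1 m) or (distance between ball1 and bin_valley below 0.065 m and height (world z) of ball1 above 0.02 m)) and ((horizontal distance between ball2 and dish_rim below 0.06 m and height (world z) of ball2 below 0.1 m) or (distance between ball2 and bin_valley below 0.065 m and height (world z) of ball2 above 0.02 m)) and ((horizontal distance between ball3 and dish_rim below 0.06 m and height (world z) of ball3 below 0.1 m) or (distance between ball3 and bin_valley below 0.065 m and height (world z) of ball3 above 0.02 m)) and ((horizontal distance between ball4 and dish_rim below 0.06 m and height (world z) of ball4 below 0.1 m) or (distance between ball4 and bin_valley below 0.065 m and height (world z) of ball4 above 0.02 m)) and ((horizontal distance between ball5 and dish_rim below 0.06 m and height (world z) of ball5 below 0.1 m) or (distance between ball5 and bin_valley below 0.065 m and height (world z) of ball5 above 0.02 m)) and horizontal distance between dish_rim and pan below 0.025 m and angle between dish's own z axis and vertical below 0.1 rad and linear speed of each of ball0, ball1, ball2, ball3, ball4, ball5, dish, scoop below 0.05 m/s and value of joint key below 0.002 m); the robot touches nothing.
It fails at once if a ball falls or flies faster than 1.8 m/s (a fall of more than about 160 mm) (linear speed of any of ball0, ball1, ball2, ball3, ball4, ball5 above 1.8 m/s).
It fails at once if the dish is pushed more than 30 mm off the pan's centre or tipped by more than 0.25 rad (horizontal distance between dish_rim and pan above 0.03 m or angle between dish's own z axis and vertical above 0.25 rad).
It fails at once if the jar, flask or rack is moved more than 20 mm (distance of any of jar, flask, rack from where it was at the start of the episode above 0.02 m).
It also fails if it takes over 61 s, if anything falls off the work surface, if the arm or the gripper's body presses on something with over 40 N, if the wrist force passes 120 N, or if a joint passes its speed limit or range.

## Working session

There is one attempt and no reset: what is moved stays moved. The work goes in short steps, Python scripts to look and compute and a tool call to move; the robot and the scene stay as the last step left them, time stands still between calls to the robot, and variables do not carry over. Pictures are saved under pics/ and viewed, at most 10 in all, crops included, and the job is handed in when it is done.

Besides the shell and the picture viewer there is one more tool, called after ">>>" as a command line: name --argument value ..., lists and objects as JSON in quotes. send_rows: Moves the arm, as the interface text tells. Its arguments: {"type":"object","properties":{"targets":{"type":"string"},"newtons":{"type":"number"}},"required":["targets"]}

```bash
ls; mkdir -p pics; python3 - <<'E'
from workcell import bot,camera,camera_model
import cv2,numpy as np
np.set_printoptions(precision=4,suppress=True)
print(bot.get_obs(),bot.hold_point_z)
for n in("scene","top"):
    cv2.imwrite(f"pics/{n}0.png",camera(n)); m=camera_model(n); print(n,m)
print(camera_model("wrist"))
E
```

```text
pics
{'time': 0.0, 'q': array([-73.6828,   5.0101,  10.0338,  95.0999,  -0.0003,  90.0001]), 'qd': array([ 0.0274, -0.0328,  0.0327, -0.0204,  0.0834,  0.0278]), 'joint_efforts': array([  0.0006, -52.039 ,  46.4802,   0.0165,   0.    ,  -0.    ]), 'ee_pos': array([ 0.1545, -0.5276,  0.2306]), 'tcp_rot': array([-179.9237,    0.0003,   16.3171]), 'wrist_force': array([-0.4025, -0.7315, -0.1578]), 'torque': array([-0.0115, -0.0034,  0.0079]), 'grasp_force': 0.0, 'opening': 0.08537080079476919} 0.0187
scene {'K': array([[411.8353,   0.    , 255.2323],
       [  0.    , 411.8353, 181.1045],
       [  0.    ,   0.    ,   1.    ]]), 'pose': array([[ 0.7839,  0.3494, -0.5132,  1.1576],
       [ 0.6209, -0.4465,  0.6443, -0.674 ],
       [-0.0041, -0.8237, -0.567 ,  0.7406],
       [ 0.    ,  0.    ,  0.    ,  1.    ]])}
top {'K': array([[419.479 ,   0.    , 254.8101],
       [  0.    , 419.479 , 186.0283],
       [  0.    ,   0.    ,   1.    ]]), 'pose': array([[ 0.0194, -0.9782,  0.2067,  0.2832],
       [-0.9998, -0.0181,  0.0083,  0.0737],
       [-0.0044, -0.2068, -0.9784,  1.3853],
       [ 0.    ,  0.    ,  0.    ,  1.    ]])}
{'K': array([[297.3186,   0.    , 255.4959],
       [  0.    , 297.3186, 194.2895],
       [  0.    ,   0.    ,   1.    ]]), 'T_tool_cam': array([[ 0.0003, -0.9487, -0.316 ,  0.0818],
       [ 1.    ,  0.0004, -0.0004,  0.0005],
       [ 0.0005, -0.316 ,  0.9487, -0.1425],
       [ 0.    ,  0.    ,  0.    ,  1.    ]])}
```

View pics/top0.png

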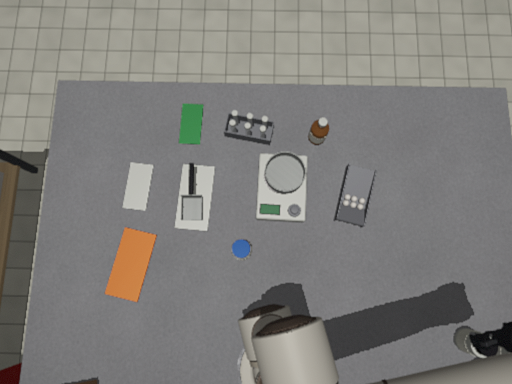

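View pics/scene0.png

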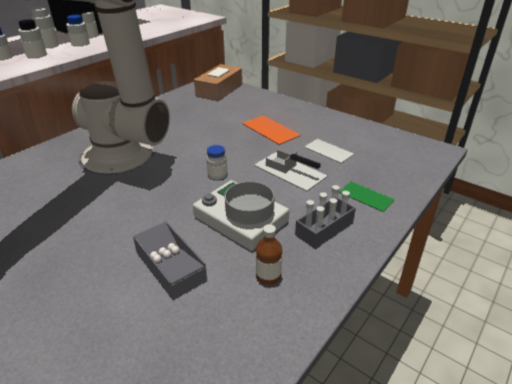

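Top view: up is +x, left is +y. Candidates for the mat are the large white one at (195,197), the small white one at (138,186), green at (192,123) and orange at (131,264). I choose the large white one, which has the scoop on it with its handle towards +x. The bin is at (355,195) with the balls near (354,203). The dish is at (285,172), the key at (294,210), the jar at (241,249), the rack at (250,127) and the flask at (320,128).

```bash
cat > h.py <<'E'
from workcell import bot,camera,camera_model,ticket
import cv2,numpy as np
from scipy.spatial.transform import Rotation as Ro
np.set_printoptions(precision=4,suppress=True)
def tool():
    o=bot.get_obs();T=np.eye(4);T[:3,:3]=Ro.from_euler('xyz',o['tcp_rot'],degrees=True).as_matrix();T[:3,3]=o['ee_pos'];return T
def cast(n,px,z,T=None):
    "pixels -> world points on plane z"
    m=camera_model(n);K=m['K'];px=np.atleast_2d(np.array(px,float))
    d=np.c_[(px[:,0]-K[0,2])/K[0,0],(px[:,1]-K[1,2])/K[1,1],np.ones(len(px))]
    if n=='wrist':
        r=np.hypot(d[:,0],d[:,1])+1e-12
        d=np.c_[np.sin(r)*d[:,0]/r,np.sin(r)*d[:,1]/r,np.cos(r)];P=T@m['T_tool_cam']
    else:P=m['pose']
    d=d@P[:3,:3].T;c=P[:3,3]
    return c+d*((z-c[2])/d[:,2])[:,None]
def proj(n,X,T=None):
    m=camera_model(n);K=m['K'];P=(T@m['T_tool_cam']) if n=='wrist' else m['pose']
    p=(np.atleast_2d(X)-P[:3,3])@P[:3,:3]
    if n=='wrist':
        r=np.hypot(p[:,0],p[:,1]);t=np.arctan2(r,p[:,2]);u=p[:,:2]/r[:,None]*t[:,None]
    else:u=p[:,:2]/p[:,2:]
    return u@K[:2,:2].T+K[:2,2]
def comps(mask,amin=20):
    n,l,s,c=cv2.connectedComponentsWithStats(mask.astype(np.uint8));return [(s[i],c[i],l==i) for i in range(1,n) if s[i,4]>=amin]
E
cat > m1.py <<'E'
from h import *
im=cv2.imread('pics/top0.png');hsv=cv2.cvtColor(im,cv2.COLOR_BGR2HSV)
w=(hsv[...,1]<40)&(hsv[...,2]>150);w[:90]=0;w[280:]=0
for s,c,m in comps(w,6):
    p=np.argwhere(m)[:,::-1].astype(np.float32);r=cv2.minAreaRect(p)
    print('white',s[:5],r, cast('top',[r[0]],.006)[0])
for nm,px,z in [('dish rim',(285,172),.105),('key',(294,210),.07),('balls',(354,202),.035),('scoop',(192,207),.02),('jar',(241,249),.09),('flask',(323,121),.15),('rack',(250,128),.1)]: print(nm,cast('top',[px],z)[0])
big=cv2.resize(im[150:240,165:385],None,fx=3.6,fy=3.6,interpolation=cv2.INTER_CUBIC);cv2.imwrite('pics/crop1.png',big)
E
python3 m1.py
```

```text
white [ 8 90 21  3 43] ((18.0, 91.0), (2.0, 20.0), 90.0) [0.9028 0.9301 0.006 ]
white [31 90 23  3 68] ((42.0, 91.0), (2.0, 22.0), 90.0) [0.9043 0.8449 0.006 ]
white [507  90   5  10  31] ((509.0, 94.5), (9.0, 4.0), 90.0) [ 0.9198 -0.8011  0.006 ]
white [ 0 95  4 20 49] ((1.5, 104.5), (19.0, 3.0), 90.0) [0.851  0.9813 0.006 ]
white [  3  95  26  21 473] ((15.5, 105.0), (20.0, 25.0), 90.0) [0.85   0.9317 0.006 ]
white [ 28  95  25  21 466] ((40.0, 105.0), (20.0, 24.0), 90.0) [0.8515 0.8454 0.006 ]
white [508 103   4  22  60] ((509.5, 113.5), (21.0, 3.0), 90.0) [ 0.8488 -0.7953  0.006 ]
white [232 110   6   6  30] ((234.5, 112.5), (5.0, 5.0), 90.0) [0.8356 0.1614 0.006 ]
white [247 113   6   6  29] ((249.5, 115.5), (5.0, 5.0), 90.0) [0.8254 0.1088 0.006 ]
white [262 116   6   6  29] ((264.5, 118.5), (5.0, 5.0), 90.0) [0.8153 0.0564 0.006 ]
white [319 117   9   9  61] ((322.5000305175781, 121.0000228881836), (7.77817440032959, 7.77817440032959), 45.0) [ 0.8097 -0.1451  0.006 ]
white [  0 118  25  22 480] ((12.024938583374023, 128.00125122070312), (23.520620346069336, 21.173551559448242)
[... 1848 characters left out ...]
 ]
white [ 41 201   1   6   6] ((41.0, 203.5), (5.0, 0.0), -90.0) [0.5018 0.798  0.006 ]
white [358 204   6   5  22] ((360.0000305175781, 206.0000457763672), (4.242640495300293, 4.242640495300293), 45.0) [ 0.5133 -0.2655  0.006 ]
white [ 35 248   1   6   6] ((35.0, 250.5), (5.0, 0.0), -90.0) [0.3464 0.7982 0.006 ]
white [ 34 255   1   7   7] ((34.0, 258.0), (6.0, 0.0), -90.0) [0.3223 0.7984 0.006 ]
white [ 32 271   1   6   6] ((32.0, 273.5), (5.0, 0.0), -90.0) [0.2729 0.7985 0.006 ]
dish rim [ 0.6005 -0.0094  0.105 ]
key [ 0.4859 -0.0407  0.07  ]
balls [ 0.5213 -0.2392  0.035 ]
scoop [0.4973 0.2908 0.02  ]
jar [0.3592 0.1231 0.09  ]
flask [ 0.7548 -0.1238  0.15  ]
rack [0.7458 0.1038 0.1   ]
```

View pics/crop1.png

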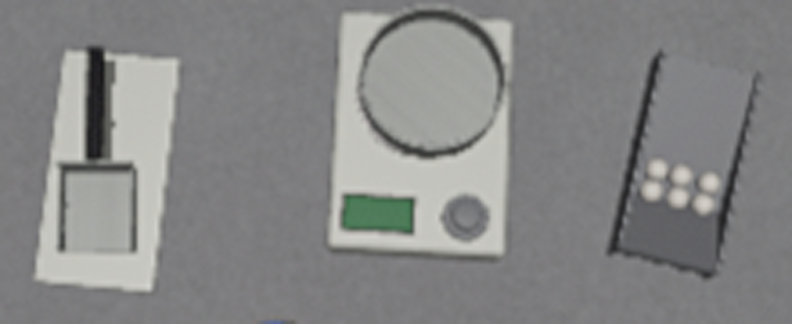

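```bash
cat >> h.py <<'E'
def go(p,yaw,T=None):
    "shift mm in tool axes and turn deg to bring the TCP to p with yaw"
    T=tool() if T is None else T
    y0=np.degrees(np.arctan2(T[1,0],T[0,0]));t=-((yaw-y0+180)%360-180)
    c,s=np.cos(np.radians(y0)),np.sin(np.radians(y0))
    d=(np.array(p)-T[:3,3])*1000
    print('shift',np.array([d[0]*c+d[1]*s,d[0]*s-d[1]*c,-d[2]]),'turn',round(t,2))
E
python3 - <<'E'
from h import *
f=lambda u,v:(165+u/3.6,150+v/3.6)
h=cast('top',[f(97,48),f(93,160)],.062);print('handle',h,np.degrees(np.arctan2(*(h[0]-h[1])[1::-1])))
b=cast('top',[f(657,55),f(612,252),f(756,75),f(714,275)],.056);print('bin rims',b)
print('balls',cast('top',[f(*q) for q in[(658,168),(682,175),(709,182),(652,190),(678,197),(704,204)]],.03))
go((.55,-.24,.26),-13)
E
```

```text
handle [[0.6347 0.2916 0.062 ]
 [0.5314 0.2899 0.062 ]] 0.9097586858132851
bin rims [[ 0.639  -0.2167  0.056 ]
 [ 0.4583 -0.1723  0.056 ]
 [ 0.6219 -0.3057  0.056 ]
 [ 0.4397 -0.2616  0.056 ]]
balls [[ 0.5395 -0.2205  0.03  ]
 [ 0.5334 -0.2422  0.03  ]
 [ 0.5274 -0.2665  0.03  ]
 [ 0.5191 -0.2145  0.03  ]
 [ 0.5131 -0.2379  0.03  ]
 [ 0.5071 -0.2613  0.03  ]]
shift [ 460.4054 -164.895   -29.3418] turn 29.32
```

>>> send_rows --targets "58 -21 -4 4 0;115 -41 -8 8 0;173 -62 -11 12 0;230 -82 -15 15 0;288 -103 -18 19 0;345 -124 -22 23 0;403 -144 -26 26 0;460 -165 -29 29.3 0;460 -165 -29 29.3 0;460 -165 -29 29.3 0;460 -165 -29 29.3 0;460 -165 -29 29.3 0;460 -165 -29 29.3 0"

```text
time: 1.72
ee_pos: [0.5491, -0.2408, 0.2606]
tcp_rot: [180.0, -0.0, -13.0]
wrist_force: [0.1, -0.2, -0.6]
opening: 0.0856
grasp_force: 0.0
```

```bash
python3 - <<'E'
from h import *
T=tool();im=camera('wrist');cv2.imwrite('pics/wbin.png',im);np.save('Tbin.npy',T);print(T[:3,3],bot.get_obs()['time'])
E
```

```text
[ 0.5491 -0.2408  0.2606] 1.775
```

View pics/wbin.png

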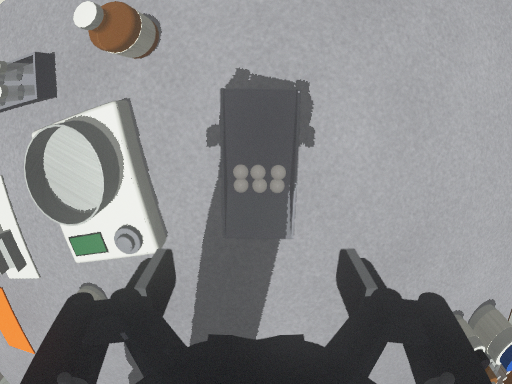

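The wrist view shows the bin with back corners at (221,89) and (299,89) and front corners at (226,238) and (292,238). Its six balls lie in a 3x2 block around (259,179). The dish is at (72,172) and the key at (127,239).

```bash
python3 - <<'E'
from h import *
im=cv2.imread('pics/wbin.png');T=np.load('Tbin.npy');g=cv2.cvtColor(im,cv2.COLOR_BGR2GRAY)
roi=np.zeros_like(g);roi[155:200,228:290]=1
up=cv2.resize(g[160:198,230:290],None,fx=8,fy=8,interpolation=cv2.INTER_CUBIC)
c=cv2.HoughCircles(cv2.GaussianBlur(up,(0,0),4),cv2.HOUGH_GRADIENT,1,80,param1=60,param2=12,minRadius=45,maxRadius=80)
px=c[0][:,:2]/8+[230,160];print(px);B=cast('wrist',px,.03,T);print(B[:,:2])
yaw=np.radians(-13)
# bin side edges: strong horizontal gradients per row
for r in (100,120,140,210,225):
    row=g[r].astype(int);gr=np.abs(np.diff(row[210:310]));k=np.argsort(gr)[-8:]+210;print(r,sorted(k),)
print(np.c_[cast('wrist',[(221,89),(299,89),(226,238),(292,238)],.056,T)][:,:2])
# dish rim ellipse & key
hs=cv2.cvtColor(im,cv2.COLOR_BGR2HSV)
m=camera('wrist')
cv2.imwrite('pics/tmp.png',np.hstack([cv2.resize(im[60:250,200:320],None,fx=3,fy=3,interpolation=cv2.INTER_CUBIC),cv2.resize(im[90:280,20:170],None,fx=3,fy=3,interpolation=cv2.INTER_CUBIC)])[:600,:800])
E
```

```text
Traceback (most recent call last):
TypeError: 'NoneType' object is not subscriptable
```

```bash
python3 - <<'E'
from h import *
im=cv2.imread('pics/wbin.png');T=np.load('Tbin.npy')
B=cast('wrist',[(241,172),(258,172),(278,172),(241,186),(260,186),(277,186)],.03,T);print(B[:,:2])
cv2.imwrite('pics/tmp.png',np.hstack([cv2.resize(im[60:250,200:320],None,fx=3,fy=3,interpolation=cv2.INTER_CUBIC),cv2.resize(im[90:280,20:165],None,fx=3,fy=3,interpolation=cv2.INTER_CUBIC)]))
E
```

```text
[[ 0.5417 -0.2199]
 [ 0.5367 -0.2413]
 [ 0.5309 -0.2666]
 [ 0.5233 -0.2154]
 [ 0.5177 -0.2396]
 [ 0.5127 -0.2614]]
```

View pics/tmp.png

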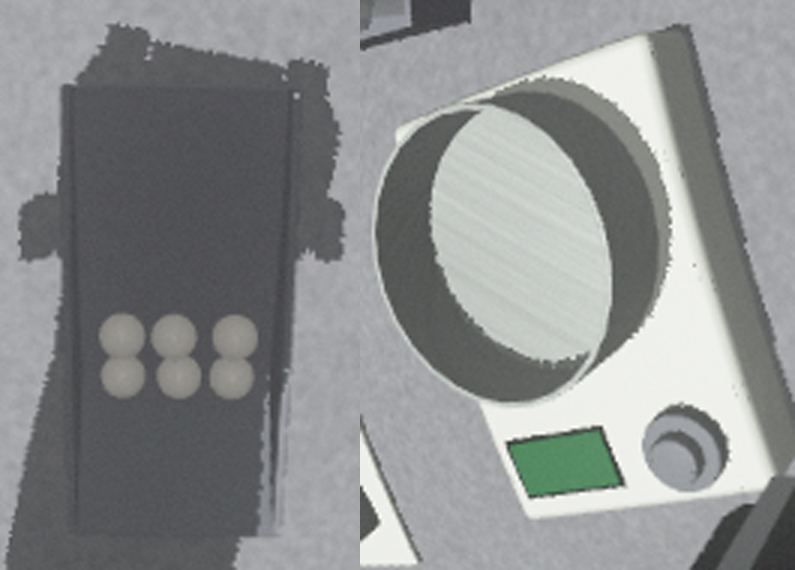

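```bash
python3 - <<'E'
from h import *
T=np.load('Tbin.npy')
C=cast('wrist',[(220.7,89),(300,89.3),(225,238.3),(294.7,238.3)],.056,T)[:,:2]
b=(C[0]+C[1])/2;f=(C[2]+C[3])/2;d=b-f
print('corners',C,'w',np.linalg.norm(C[0]-C[1]),np.linalg.norm(C[2]-C[3]),'L',np.linalg.norm(d),'yaw',np.degrees(np.arctan2(d[1],d[0])))
u=d/np.linalg.norm(d);n=np.array([-u[1],u[0]])
print('valley est',b-u*.128,f+u*.062)
B=cast('wrist',[(241,172),(258,172),(278.3,172),(241,186),(259.7,186),(277,186)],.03,T)[:,:2]
print('balls along/lat from back mid',np.c_[(B-b)@u,(B-b)@n])
print('key',cast('wrist',[(125,243.3)],.07,T),'dish',cast('wrist',[(64.7,174.3)],.105,T))
f2=lambda u,v:(165+u/3.6,150+v/3.6)
print('top key',cast('top',[f2(466,216)],.07),'dish',cast('top',[f2(431,82)],.105),'bal',cast('top',[f2(342,13),f2(512,20),f2(505,252),f2(330,247)],.048))
go((.56,.292,.20),0)
E
```

```text
corners [[ 0.6495 -0.223 ]
 [ 0.6289 -0.3119]
 [ 0.4661 -0.1807]
 [ 0.4454 -0.2697]] w 0.09124681866348361 0.09138075484816674 L 0.1882966171827992 yaw -12.990740163701433
valley est [ 0.5145 -0.2387] [ 0.5162 -0.2391]
balls along/lat from back mid [[-0.1057  0.0245]
 [-0.1058  0.0025]
 [-0.1057 -0.0238]
 [-0.1247  0.0248]
 [-0.1247  0.0002]
 [-0.1247 -0.0225]]
key [[ 0.4924 -0.0461  0.07  ]] dish [[ 0.6085 -0.0192  0.105 ]]
top key [[ 0.4859 -0.0421  0.07  ]] dish [[ 0.598  -0.0085  0.105 ]] bal [[ 0.6758  0.07    0.048 ]
 [ 0.672  -0.0863  0.048 ]
 [ 0.4576 -0.0787  0.048 ]
 [ 0.4591  0.077   0.048 ]]
shift [-109.6457 -521.4227   60.5398] turn -13.03
```

>>> send_rows --targets "-10 -50 5 -1.3 0;-20 -100 10 -2.6 0;-32 -155 18 -4 0;-45 -215 25 -5.2 0;-58 -275 32 -6.5 0;-70 -335 40 -8 0;-83 -395 48 -10 0;-95 -455 55 -12 0;-110 -521 60 -13 0;-110 -521 60 -13 0;-110 -521 60 -13 0;-110 -521 60 -13 0;-110 -521 60 -13 0"

```text
time: 3.4
ee_pos: [0.5751, 0.0699, 0.2036]
tcp_rot: [-177.4, 0.1, 5.7]
wrist_force: [0.0, 0.7, 0.4]
opening: 0.0855
grasp_force: 0.0
```

```bash
python3 - <<'E'
from h import *
T=tool();im=camera('wrist');cv2.imwrite('pics/wmat.png',im);np.save('Tmat.npy',T);print(T[:3,3],bot.get_obs()['time'])
E
```

```text
[0.5751 0.0699 0.2036] 3.45
```

View pics/wmat.png

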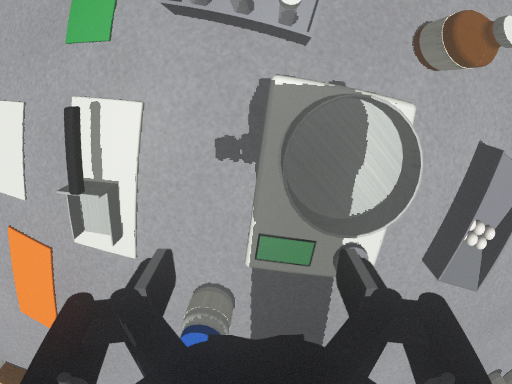

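The wrist view was taken in mid-move. It shows the mat at (108,175) with the scoop handle from (72,107) to (75,190), the dish rim centred at (351,165) and the balance below it.

>>> send_rows --targets "0 0 0 0 0;0 0 0 0 0"

```text
time: 3.7
ee_pos: [0.5749, 0.0699, 0.2039]
tcp_rot: [-177.4, 0.1, 5.7]
wrist_force: [-0.3, 0.4, 1.1]
opening: 0.0857
grasp_force: 0.0
```

```bash
python3 - <<'E'
from h import *
T=np.load('Tmat.npy');print('dish',cast('wrist',[(351.5,165.5)],.105,T))
o=bot.get_obs();print(o['q'],o['qd'],o['ee_pos'],o['tcp_rot'])
go((.56,.292,.20),0)
E
```

```text
dish [[ 0.6109 -0.0041  0.105 ]]
[  5.6386   8.6239  10.9943  92.4875   2.6219 179.9411] [ 0.1055 -0.0023 -0.01    0.1324 -0.0307 -0.038 ] [0.5749 0.0699 0.2039] [-177.3779    0.1143    5.6974]
shift [   7.229  -222.5207    3.8768] turn 5.7
```

J6 hit its limit and left the tool tilted by 2.6°. J6 follows q6 = q1+180-yaw, so the opposite limit should undo the tilt. I'll turn there and correct it.

>>> send_rows --targets "0 0 0 -10.5 0;0 0 0 -21 0;0 0 0 -31.5 0;0 0 0 -42 0;0 0 0 -52.5 0;0 0 0 -63 0;0 0 0 -73.5 0;0 0 0 -84 0;0 0 0 -94.5 0;0 0 0 -105 0;0 0 0 -115.5 0;0 0 0 -126 0;0 0 0 -136.5 0;0 0 0 -147 0;0 0 0 -157.5 0;0 0 0 -168 0;0 0 0 -178.5 0;0 0 0 -189 0;0 0 0 -199.5 0;0 0 0 -210 0"

```text
time: 6.2
ee_pos: [0.5749, 0.0699, 0.2039]
tcp_rot: [177.7, 1.2, -144.0]
wrist_force: [0.1, 0.1, -0.2]
opening: 0.0854
grasp_force: 0.0
```

>>> send_rows --targets "0 0 0 -10.5 0;0 0 0 -21 0;0 0 0 -31.5 0;0 0 0 -42 0;0 0 0 -52.5 0;0 0 0 -63 0;0 0 0 -73.5 0;0 0 0 -84 0;0 0 0 -94.5 0;0 0 0 -105 0;0 0 0 -115.5 0;0 0 0 -126 0;0 0 0 -136.5 0;0 0 0 -147 0;0 0 0 -153 0;0 0 0 -158 0;0 0 0 -158 0"

```text
time: 8.32
ee_pos: [0.5679, 0.1085, 0.2039]
tcp_rot: [-179.0, -0.2, 10.3]
wrist_force: [0.0, -0.9, 0.3]
opening: 0.0857
grasp_force: 0.0
```

```bash
python3 - <<'E'
from h import *
o=bot.get_obs();print(o['time'],o['q'],o['ee_pos'],o['tcp_rot'],tool()[:3,2])
E
```

```text
8.325 [  10.3286    8.1727   10.519    92.138     0.9989 -179.9449] [0.5679 0.1085 0.2039] [-179.0009   -0.2074   10.2736] [ 0.0005  0.0178 -0.9998]
```

>>> send_rows --targets "0 0 0 -6 0;0 0 0 -6 0"

```text
time: 8.57
ee_pos: [0.5614, 0.1355, 0.2038]
tcp_rot: [179.8, -0.3, 13.6]
wrist_force: [-0.4, 1.2, 0.4]
opening: 0.0854
grasp_force: 0.0
```

```bash
sed -i 's/^    c,s=.*$//; s/^    d=(np.array(p)-T.*$/    d=T[:3,:3].T@(np.array(p)-T[:3,3])*1000/; s/np.array(\[d\[0\]\*c.*\]),.turn/d,"turn/; s/"turn.,round/"turn",round/' h.py; tail -8 h.py; python3 - <<'E'
from h import *
o=bot.get_obs();print(o['time'],o['q'],o['ee_pos'],o['tcp_rot'],tool()[:3,2])
go((.55,.30,.20),180)
E
```

```text
n,l,s,c=cv2.connectedComponentsWithStats(mask.astype(np.uint8));return [(s[i],c[i],l==i) for i in range(1,n) if s[i,4]>=amin]
def go(p,yaw,T=None):
    "shift mm in tool axes and turn deg to bring the TCP to p with yaw"
    T=tool() if T is None else T
    y0=np.degrees(np.arctan2(T[1,0],T[0,0]));t=-((yaw-y0+180)%360-180)

    d=T[:3,:3].T@(np.array(p)-T[:3,3])*1000
    print('shift',d,"turn",round(t,2))
8.575 [  13.6733    8.0079   10.3278   92.0461   -0.2187 -179.9442] [0.5614 0.1355 0.2038] [179.7816  -0.274   13.6175] [ 0.0055 -0.0026 -1.    ]
shift [  27.6626 -162.6148    3.2936] turn -166.38
```

>>> send_rows --targets "2 -10 0 10.5 0;4 -20 0 21 0;6 -35 0 31.5 0;8 -50 0 42 0;10 -65 0 52.5 0;12 -80 0 63 0;14 -95 0 73.5 0;16 -105 0 84 0;18 -115 1 94.5 0;20 -125 1 105 0;22 -135 2 115.5 0;24 -145 2 126 0;26 -155 3 136.5 0;28 -163 3 147 0;28 -163 3 157.5 0;28 -163 3 168 0;28 -163 3 178.5 0;28 -163 3 189 0;28 -163 3 193.5 0;28 -163 3 193.5 0"

```text
time: 11.08
ee_pos: [0.5512, 0.2989, 0.2001]
tcp_rot: [-179.8, 0.3, 180.0]
wrist_force: [-0.2, -0.3, 0.1]
opening: 0.0854
grasp_force: 0.0
```

```bash
python3 - <<'E'
from h import *
T=tool();im=camera('wrist');cv2.imwrite('pics/wmat2.png',im);np.save('Tmat.npy',T);print(T[:3,3],bot.get_obs()['tcp_rot'],bot.get_obs()['time'])
E
```

```text
[0.5512 0.2989 0.2001] [-179.8459    0.3101 -179.9247] 11.125
```

View pics/wmat2.png

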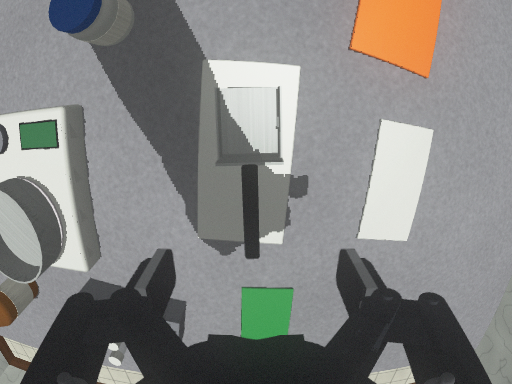

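The mat has corners at (207,61), (300,67), (283,243) and (198,240). The scoop handle runs from (250,166) to (252,257) and the bowl is at (249,123). It matches the larger white mat, so this close view confirms the choice.

```bash
python3 - <<'E'
from h import *
T=np.load('Tmat.npy')
h=cast('wrist',[(250,166),(252,257)],.062,T);print(h,np.linalg.norm(h[0]-h[1]))
d=h[1]-h[0];d/=np.linalg.norm(d);yaw=np.degrees(np.arctan2(d[1],d[0]));print('hyaw',yaw)
M=cast('wrist',[(207,61),(300,67),(283,243),(198,240)],.006,T)[:,:2];print('mat',M,M.mean(0),'len',np.linalg.norm(M[0]-M[3]),np.linalg.norm(M[0]-M[1]))
e=(M[2]+M[3]-M[0]-M[1]);print('mat yaw',np.degrees(np.arctan2(e[1],e[0])))
g=h[0]+d*.022; g[2]=.054-.0187; print('grip tcp',g); go(g,yaw+180)
f=proj('top',[[*M.mean(0),.006]]);print('top px',f)
E
```

```text
[[0.5359 0.293  0.062 ]
 [0.6369 0.2945 0.062 ]] 0.10103830441804378
hyaw 0.859634249100245
mat [[0.4274 0.2443]
 [0.4345 0.3476]
 [0.6495 0.3334]
 [0.646  0.2242]] [0.5394 0.2874] len 0.21951749445648797 0.10352747201106935
mat yaw -4.525059702866156
grip tcp [0.5579 0.2934 0.0353]
shift [ -5.8786  -5.2425 164.9317] turn -0.78
top px [[194.2804 195.246 ]]
```

>>> send_rows --targets "-6 -5 50 -0.8 0;-6 -5 100 -0.8 0;-6 -5 140 -0.8 0;-6 -5 165 -0.8 0;-6 -5 165 -0.8 0;-6 -5 165 -0.8 255;-6 -5 165 -0.8 255;-6 -5 165 -0.8 255;-6 -5 165 -0.8 255;-6 -5 165 -0.8 255;-6 -5 165 -0.8 255" --newtons 100

```text
time: 12.5
ee_pos: [0.5579, 0.2945, 0.036]
tcp_rot: [-179.9, 0.4, -179.1]
wrist_force: [0.3, 0.7, 6.5]
opening: 0.0141
grasp_force: 97.3
```

```bash
python3 - <<'E'
from h import *
go((.6515,-.2705,.20),167);go((.6515,-.2705,.085),167)
E
```

```text
shift [ -86.2728 -566.7291 -162.1759] turn 13.85
shift [ -85.5404 -566.4637  -47.1785] turn 13.85
```

>>> send_rows --targets "0 0 -50 0 255;0 0 -100 0 255;-3 -20 -150 0.5 255;-10 -70 -162 2 255;-18 -120 -162 3 255;-26 -170 -162 4.2 255;-34 -220 -162 5.4 255;-42 -270 -162 6.6 255;-50 -320 -162 7.8 255;-57 -370 -162 9 255;-64 -420 -162 10.2 255;-72 -470 -162 11.5 255;-78 -515 -162 12.6 255;-83 -550 -162 13.5 255;-86 -567 -162 13.8 255;-86 -567 -162 13.8 255;-86 -567 -162 13.8 255"

```text
time: 14.62
ee_pos: [0.6512, -0.2696, 0.1993]
tcp_rot: [-179.9, 0.3, 167.1]
wrist_force: [0.6, 0.1, -1.0]
opening: 0.0142
grasp_force: 97.6
```

```bash
python3 - <<'E'
from h import *
T=tool();im=camera('wrist');sc=camera('scene');np.save('Tb2.npy',T);o=bot.get_obs();print(T[:3,3],o['tcp_rot'],o['q'],o['time'])
cv2.imwrite('pics/wb2.png',im);cv2.imwrite('pics/sb2.png',sc)
a=cv2.resize(sc[130:330,80:280],(500,500),interpolation=cv2.INTER_CUBIC);b=im[0:300,130:380];b=cv2.resize(b,(300,360))
c=np.zeros((500,800,3),np.uint8);c[:,:500]=a;c[:360,500:]=b;cv2.imwrite('pics/v2.png',c)
E
```

```text
[ 0.6512 -0.2696  0.1993] [-179.9247    0.3589  167.1421] [-22.4721  26.9891  33.4931  96.1375  -0.0143  -9.614 ] 14.725
```

View pics/v2.png

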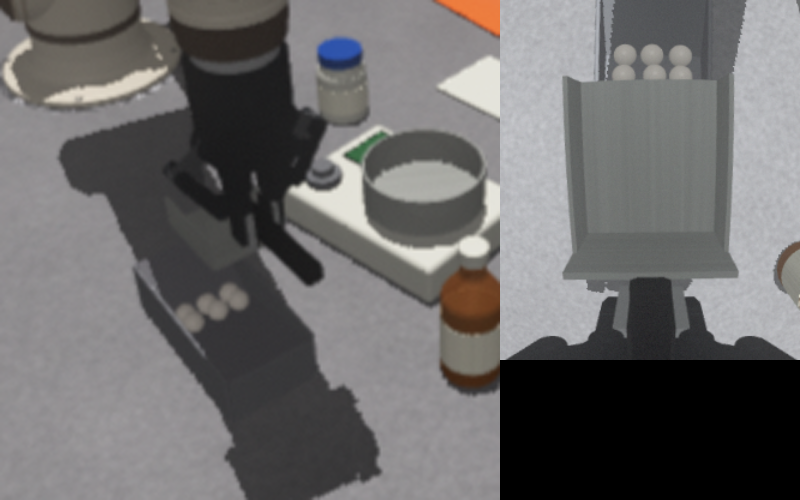

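The scene view shows the scoop held above the bin. In the wrist view the lip edge runs from (199,67) to (311,67), with the six balls just beyond it, centred sideways.

```bash
python3 - <<'E'
from h import *
T=np.load('Tb2.npy')
for pit in (-10,-5,0,5):
  p=np.radians(pit); out=[]
  for x,y,z in [(-40,-32,2),(-40,32,2),(-40,-34,30),(-40,34,30),(38,-34,50),(38,34,50)]:
    dx,dz=x-60,z-48 # about grip; pit>0 lip down
    X=dx*np.cos(p)-dz*np.sin(p)*-1*-1; 
    X=dx*np.cos(p)-dz*np.sin(p); Z=dx*np.sin(p)+dz*np.cos(p)
    t=np.array([-X,-y,-18.7-Z])/1000; out.append(proj('wrist',[(T[:3,:3]@t+T[:3,3])],T)[0].round(1))
  print(pit,*out)
# balls relative to centre line: tool-y
B=cast('wrist',[((c-500)/300*250+130,r/1.2) for c,r in[(625,54),(652,54),(680,54)]],.033,T)
print(((B-T[:3,3])@T[:3,:3])*1000)
go((.6515,-.2705,.076),167)
E
```

```text
-10 [319.1  50.7] [192.3  50.6] [337.3  52.5] [174.2  52.4] [330.8 236.2] [180.5 236.2]
-5 [315.5  58.3] [195.8  58.2] [332.1  56.1] [179.4  56. ] [330.  233.6] [181.4 233.6]
0 [312.4  66.5] [198.9  66.4] [327.5  60.9] [183.9  60.8] [329.1 231.3] [182.2 231.3]
5 [309.7  75.1] [201.6  75. ] [323.4  66.6] [187.9  66.6] [328.2 229.3] [183.1 229.3]
[[137.14   -21.6038 165.5817]
 [136.884    1.1496 165.5589]
 [137.2321  24.7605 165.5317]]
shift [  0.2734  -0.7986 123.6919] turn 0.14
```

>>> send_rows --targets "0 1 45 0 255;0 1 85 0 255;0 1 110 0 255;0 1 119 0 255;0 1 122 0 255;0 1 123 0 255;0 1 123 0 255"

```text
time: 15.6
ee_pos: [0.6525, -0.2704, 0.0774]
tcp_rot: [-179.9, 0.4, 167.1]
wrist_force: [0.5, 0.2, -1.6]
opening: 0.0141
grasp_force: 97.7
```

>>> send_rows --targets "0 0 1 0 215;0 0 1.5 0 205;0 0 1.5 0 200;0 0 1.5 0 195;0 0 1.5 0 195;0 0 1.5 0 195;0 0 1.5 0 195" --newtons 20

```text
time: 16.48
ee_pos: [0.6519, -0.2703, 0.0748]
tcp_rot: [-179.9, 0.3, 167.0]
wrist_force: [-0.4, -0.1, 0.1]
opening: 0.02
grasp_force: 0.0
```

```bash
python3 - <<'E'
from h import *
T=tool();im=camera('wrist');np.save('Tb3.npy',T);o=bot.get_obs();print(T[:3,3],o['opening'],o['time'])
cv2.imwrite('pics/wb3.png',im)
E
```

```text
[ 0.6519 -0.2703  0.0748] 0.019761985385028318 16.525
```

View pics/wb3.png

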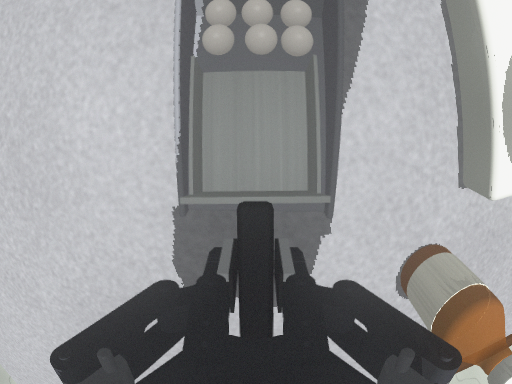

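The scoop lies flat on the slope with its lip edge from (203,71) to (306,71). The six balls lie just in front of it at rows 13 and 40, and the handle is between the fingers.

```bash
python3 - <<'E'
from h import *
T=np.load('Tb3.npy');u=np.array([.9744,-.225]);v=np.array([.515,-.239])
def plane(px,off):
    z=.03
    for _ in range(20):
        P=cast('wrist',[px],z,T)[0];s=(P[:2]-v)@u;z=.014+s*np.tan(np.radians(15))+off
    return s*1000,((P[:2]-v)@[.225,.9744])*1000,z
for n,px,off in [('lipL',(203,71),.0021),('lipR',(306,71),.0021),('wallL',(181,200),.0518),('wallR',(330,200),.0518),('b2',(218,40),.0103),('b2',(260,40),.0103),('b2',(297,40),.0103),('b1',(220,13),.0103),('b1',(296,13),.0103)]: print(n,plane(px,off))
print('tcp s',(T[:2,3]-v)@u, (T[:2,3]-v)@[.225,.9744],T[2,3])
E
```

```text
lipL (np.float64(41.64705781143258), np.float64(-32.86122849125129), np.float64(0.02725929550770564))
lipR (np.float64(41.63921160851538), np.float64(31.79737800084139), np.float64(0.027257193123970326))
wallL (np.float64(103.62391431425132), np.float64(-33.30316059198883), np.float64(0.09356594415705549))
wallR (np.float64(103.53264908676698), np.float64(33.78630694659756), np.float64(0.09354148971305402))
b2 (np.float64(22.346477287373954), np.float64(-22.928744078245302), np.float64(0.030287720542832276))
b2 (np.float64(22.848326230172276), np.float64(2.8409538215174797), np.float64(0.030422190561777498))
b2 (np.float64(22.1759740677615), np.float64(25.600903241778354), np.float64(0.030242034342830213))
b1 (np.float64(2.8313368501679195), np.float64(-22.42984153878642), np.float64(0.025058654422502973))
b1 (np.float64(2.6005859272962293), np.float64(25.769179076617817), np.float64(0.024996824899066766))
tcp s 0.14046701335950326 0.00034429665188000734 0.07475186903149571
```

>>> send_rows --targets "6 0 -3 0 195;11 0 -5 0 195;11 0 -5 0 195;11 0 -5 0 255;11 0 -5 0 255;11 0 -5 0 255" --newtons 40

```text
time: 17.27
ee_pos: [0.6412, -0.2679, 0.0802]
tcp_rot: [-179.9, 0.4, 167.0]
wrist_force: [-1.7, -0.6, 4.8]
opening: 0.0156
grasp_force: 42.7
```

>>> send_rows --targets "3 1 0.8 0 255;7 2 1.9 0 255;11 2 3 0 255;15 2 4 0 255;19 2 5.1 0 255;23 2 6.2 0 255;27 2 7.2 0 255;31 2 8.3 0 255;35 2 9.4 0 255;38.5 2 10.3 0 255;38.5 2 10.3 0 255"

```text
time: 18.65
ee_pos: [0.605, -0.2574, 0.0702]
tcp_rot: [-179.9, 0.5, 167.1]
wrist_force: [0.6, 0.1, 6.6]
opening: 0.0155
grasp_force: 42.9
```

```bash
python3 - <<'E'
from h import *
T=tool();im=camera('wrist');np.save('Tb4.npy',T);cv2.imwrite('pics/wb4.png',im)
g=cv2.cvtColor(im,cv2.COLOR_BGR2GRAY)[0:215,170:350]
up=cv2.resize(g,None,fx=4,fy=4,interpolation=cv2.INTER_CUBIC)
c=cv2.HoughCircles(cv2.GaussianBlur(up,(0,0),3),cv2.HOUGH_GRADIENT,1,80,param1=60,param2=18,minRadius=45,maxRadius=80)
print(T[:3,3],None if c is None else c[0]/4+[170,0,0])
E
```

```text
[ 0.605  -0.2574  0.0702] [[293.125  70.875  16.8  ]
 [220.125  70.375  16.575]
 [253.375  69.625  16.35 ]]
```

```bash
python3 - <<'E'
from h import *
T=np.load('Tb4.npy');im=cv2.imread('pics/wb4.png')
for y in(-32,0,32):
    t=np.array([88,y,-18.7+71])/1000;print('lip px',proj('wrist',[T[:3,:3]@t+T[:3,3]],T)[0])
g=cv2.cvtColor(im,cv2.COLOR_BGR2GRAY)
for r0,r1 in((0,55),(40,100),(80,140),(120,200)):
    up=cv2.resize(g[r0:r1,180:335],None,fx=4,fy=4,interpolation=cv2.INTER_CUBIC)
    c=cv2.HoughCircles(cv2.GaussianBlur(up,(0,0),3),cv2.HOUGH_GRADIENT,1,90,param1=40,param2=14,minRadius=50,maxRadius=85)
    print(r0,None if c is None else (c[0]/4+[180,r0,0]).round(0).tolist())
E
```

```text
lip px [206.1871  88.3899]
lip px [255.6112  87.4481]
lip px [305.0208  88.4276]
0 None
40 [[253.0, 70.0, 16.0], [293.0, 70.0, 16.0], [220.0, 70.0, 17.0]]
80 [[218.0, 102.0, 15.0], [291.0, 103.0, 16.0]]
120 None
```

>>> send_rows --targets "3 0 1.5 0 255;5 0 3.5 0 255;7 0 5.5 0 255;9 0 8 0 255;10.5 0 10 0 255;12 0 12 0 255;13.5 0 14 0 255;15 0 16 0 255;15 0 16 0 255"

```text
time: 19.82
ee_pos: [0.6014, -0.257, 0.0681]
tcp_rot: [-179.7, 2.2, 167.1]
wrist_force: [18.9, 0.5, 60.9]
opening: 0.0153
grasp_force: 51.3
```

```bash
cat > b.py <<'E'
from h import *
import sys
T=tool();im=camera('wrist');np.save('Tb.npy',T);cv2.imwrite(f'pics/{sys.argv[1]}.png',im);print(T[:3,3],bot.get_obs()['time'])
g=cv2.cvtColor(im,cv2.COLOR_BGR2GRAY)
for r0,r1 in((0,55),(40,100),(80,140),(120,200)):
    up=cv2.resize(g[r0:r1,180:335],None,fx=4,fy=4,interpolation=cv2.INTER_CUBIC)
    c=cv2.HoughCircles(cv2.GaussianBlur(up,(0,0),3),cv2.HOUGH_GRADIENT,1,90,param1=40,param2=14,minRadius=50,maxRadius=85)
    print(r0,None if c is None else (c[0]/4+[180,r0,0]).round(0).tolist())
E
python3 b.py wb5
```

```text
[ 0.6014 -0.257   0.0681] 19.875
0 None
40 [[255.0, 71.0, 17.0], [220.0, 72.0, 17.0], [296.0, 72.0, 17.0]]
80 [[293.0, 105.0, 17.0]]
120 None
```

Pushing on the wall jams on friction: the force rose to 61 N without any pivoting. I'll back off, regrip near the handle's end and press down there. That tips the scoop lip-up about its back edge.

>>> send_rows --targets "-6 0 -7 0 255;-12 0 -14 0 255;-12 0 -14 0 255;-12 0 -14 0 195;-12 0 -14 0 190;-12 0 -14 0 190;-20 0 -17 0 190;-30 0 -20 0 190;-40 0 -23 0 190;-47 0 -24 0 190;-47 0 -24 0 190" --newtons 20

```text
time: 21.25
ee_pos: [0.6358, -0.2644, 0.0771]
tcp_rot: [-179.9, 0.3, 167.1]
wrist_force: [0.0, 1.0, -0.1]
opening: 0.022
grasp_force: 0.0
```

```bash
sed -i 's/(120,200)/(120,200),(170,230)/' b.py; python3 b.py wb6; python3 - <<'E'
from h import *
T=np.load('Tb.npy');im=cv2.imread('pics/wb6.png');o=bot.get_obs();print(o['wrist_force'],o['tcp_rot'])
cv2.imwrite('pics/c6.png',cv2.resize(im[0:260,150:370],None,fx=2.3,fy=2.3,interpolation=cv2.INTER_CUBIC))
E
```

```text
[ 0.6358 -0.2644  0.0771] 21.3
0 [[254.0, 21.0, 15.0], [293.0, 22.0, 15.0], [221.0, 22.0, 16.0], [219.0, 51.0, 14.0]]
40 None
80 None
120 [[251.0, 160.0, 19.0]]
170 None
[-0.2122  0.2932  0.2638] [-179.9204    0.3141  167.0502]
```

```bash
python3 - <<'E'
from h import *
T=np.load('Tb.npy');u=np.array([.9744,-.225]);v=np.array([.515,-.239]);n=np.array([.225,.9744])
im=cv2.imread('pics/wb6.png');g=cv2.cvtColor(im,cv2.COLOR_BGR2GRAY)
def plane(px,off):
    z=.03
    for _ in range(30):
        P=cast('wrist',[px],z,T)[0];s=(P[:2]-v)@u;z=.014+s*np.tan(np.radians(15))+off
    return round(s*1000,1),round((P[:2]-v)@n*1000,1),round(z*1000,1)
for px in [(221,22),(254,21),(293,22),(219,51)]: print(px,plane(px,.0124))
for L in (-2,0,2,4):
    q=[]
    for x,z in((-40,2),(38,50),(38,2)):
        s=L+(x+40)*.966-z*.2588;h=14+L*.268+(x+40)*.2588+z*.966
        q.append(proj('wrist',[[*(v+u*s/1000),h/1000]],T)[0].round(1))
    print(L,q)
for c in(225,240,270,285): print(c,g[0:190:3,c].tolist())
E
```

```text
(221, 22) (np.float64(-8.8), np.float64(-20.1), np.float64(24.0))
(254, 21) (np.float64(-9.0), np.float64(1.1), np.float64(24.0))
(293, 22) (np.float64(-8.9), np.float64(26.2), np.float64(24.0))
(219, 51) (np.float64(12.0), np.float64(-20.6), np.float64(29.6))
-2 [array([252.3,  33.1]), array([250.6, 136.7]), array([251.9, 146.5])]
0 [array([252.3,  35.7]), array([250.6, 141.1]), array([251.9, 149.8])]
2 [array([252.3,  38.3]), array([250.6, 145.5]), array([251.9, 153.1])]
4 [array([252.3,  41. ]), array([250.6, 150. ]), array([251.9, 156.4])]
225 [89, 93, 130, 171, 173, 175, 170, 169, 163, 157, 150, 142, 106, 169, 173, 172, 173, 172, 167, 164, 153, 146, 138, 136, 133, 136, 137, 137, 139, 138, 140, 138, 137, 138, 138, 138, 141, 140, 140, 140, 141, 141, 141, 139, 143, 142, 141, 140, 133, 104, 99, 106, 107, 107, 111, 107, 106, 106, 106, 107, 107, 108, 108, 104]
240 [93, 93, 93, 94, 130, 160, 160, 159, 152, 147, 105, 99, 97, 130, 128, 129, 129, 130, 130, 132, 133, 131, 132, 133, 134, 134, 136, 137, 134, 137, 139, 139, 137, 138, 140, 136, 139, 138, 140, 138, 141, 141, 139, 140, 142, 141, 143, 142, 107, 45, 49, 49, 50, 50, 53, 47, 48, 50, 47, 50, 48, 45, 44, 47]
270 [92, 93, 95, 94, 95, 91, 94, 96, 99, 96, 96, 94, 94, 132, 164, 163, 166, 165, 159, 155, 145, 135, 135, 135, 138, 135, 136, 138, 137, 138, 140, 138, 139, 138, 140, 141, 141, 141, 141, 142, 141, 142, 142, 140, 142, 142, 141, 142, 60, 52, 52, 51, 51, 52, 47, 48, 49, 48, 48, 45, 42, 45, 46, 45]
285 [93, 92, 92, 164, 171, 169, 168, 165, 160, 158, 148, 141, 93, 167, 173, 167, 173, 169, 167, 161, 155, 146, 140, 135, 134, 135, 134, 132, 135, 134, 136, 134, 137, 136, 136, 138, 140, 137, 138, 140, 140, 139, 138, 138, 138, 139, 140, 140, 133, 102, 101, 106, 107, 111, 108, 109, 109, 104, 105, 106, 105, 104, 104, 106]
```

>>> send_rows --targets "7 0 -2 0 190;14 0 -2.2 0 190;14 0 -2.2 0 190;14 0 -2.2 0 255;14 0 -2.2 0 255;14 0 -2.2 0 255;15.5 0 -1 0 255;16.5 0 1.5 0 255;17.5 0 4 0 255;17.7 0 5.4 0 255" --newtons 20

```text
time: 22.55
ee_pos: [0.6222, -0.2615, 0.0769]
tcp_rot: [-179.8, 1.0, 167.1]
wrist_force: [7.8, -0.8, 21.5]
opening: 0.0155
grasp_force: 28.7
```

```bash
python3 b.py wb7
```

```text
[ 0.6222 -0.2615  0.0769] 22.6
0 [[293.0, 39.0, 16.0], [254.0, 38.0, 16.0], [221.0, 39.0, 16.0]]
40 [[220.0, 70.0, 16.0], [292.0, 70.0, 16.0]]
80 None
120 None
170 None
```

>>> send_rows --targets "1 0 3 0 255;2 0 6 0 255;3 0 9 0 255;3.5 0 11 0 255;3.5 0 11 0 255"

```text
time: 23.22
ee_pos: [0.6175, -0.2606, 0.064]
tcp_rot: [-179.9, 0.8, 167.1]
wrist_force: [5.1, -1.3, 13.0]
opening: 0.0155
grasp_force: 29.3
```

```bash
python3 b.py wb8; python3 - <<'E'
import cv2,numpy as np
g=cv2.cvtColor(cv2.imread('pics/wb8.png'),cv2.COLOR_BGR2GRAY)
for c in(205,240,273,310): print(c,g[0:200:3,c].tolist())
E
```

```text
[ 0.6175 -0.2606  0.064 ] 23.275
0 [[254.0, 26.0, 18.0], [217.0, 28.0, 19.0], [295.0, 28.0, 18.0]]
40 [[297.0, 61.0, 17.0], [211.0, 60.0, 14.0]]
80 None
120 None
170 None
205 [95, 97, 98, 94, 96, 172, 170, 172, 171, 168, 161, 156, 150, 140, 139, 147, 172, 175, 174, 175, 171, 167, 164, 160, 150, 137, 135, 134, 133, 133, 133, 132, 132, 129, 131, 130, 131, 130, 129, 131, 129, 126, 129, 127, 124, 127, 125, 125, 124, 126, 125, 127, 120, 110, 110, 112, 111, 109, 113, 126, 129, 108, 108, 107, 109, 106, 108]
240 [94, 91, 97, 95, 93, 166, 166, 164, 163, 162, 156, 150, 141, 142, 139, 139, 140, 139, 137, 138, 138, 141, 138, 137, 138, 137, 134, 138, 136, 136, 134, 135, 133, 131, 132, 131, 132, 133, 131, 131, 129, 131, 130, 126, 130, 128, 127, 128, 129, 126, 126, 129, 121, 109, 109, 111, 110, 108, 109, 126, 119, 49, 49, 48, 46, 41, 46]
273 [92, 92, 94, 95, 95, 92, 96, 93, 95, 97, 97, 142, 143, 143, 139, 142, 152, 168, 168, 166, 165, 158, 153, 144, 140, 140, 136, 139, 138, 141, 135, 136, 135, 134, 135, 133, 134, 133, 132, 131, 132, 131, 130, 129, 128, 126, 128, 130, 128, 127, 128, 127, 118, 109, 107, 109, 107, 110, 113, 123, 128, 71, 48, 46, 45, 43, 49]
310 [90, 93, 94, 97, 92, 93, 159, 167, 165, 163, 160, 152, 143, 131, 136, 131, 127, 150, 167, 167, 167, 161, 160, 154, 140, 130, 126, 126, 129, 129, 126, 129, 120, 121, 117, 121, 120, 119, 112, 110, 109, 108, 108, 108, 107, 106, 102, 103, 104, 100, 99, 101, 101, 109, 110, 109, 108, 110, 114, 123, 124, 109, 109, 106, 106, 106, 108]
```

>>> send_rows --targets "1.5 0 3 0 255;3 0 6 0 255;4.5 0 8.5 0 255;6 0 11 0 255;7.5 0 13 0 255;9 0 15 0 255;9 0 15 0 255"

```text
time: 24.15
ee_pos: [0.6083, -0.2584, 0.0478]
tcp_rot: [-179.9, 0.7, 167.1]
wrist_force: [5.0, -1.4, 8.1]
opening: 0.0149
grasp_force: 30.3
```

```bash
python3 b.py wb9; python3 - <<'E'
import cv2,numpy as np
im=cv2.imread('pics/wb9.png');g=cv2.cvtColor(im,cv2.COLOR_BGR2GRAY)
for c in(205,240,273): print(c,g[0:200:3,c].tolist())
E
```

```text
[ 0.6083 -0.2584  0.0478] 24.2
0 [[306.0, 11.0, 19.0]]
40 None
80 [[299.0, 135.0, 20.0], [215.0, 134.0, 19.0], [260.0, 133.0, 19.0]]
120 [[260.0, 134.0, 19.0], [215.0, 135.0, 19.0], [300.0, 135.0, 19.0]]
170 None
205 [177, 173, 167, 163, 157, 153, 147, 139, 131, 131, 128, 128, 129, 128, 130, 128, 126, 126, 125, 125, 124, 125, 123, 125, 126, 122, 123, 121, 123, 122, 126, 124, 122, 123, 125, 123, 124, 123, 125, 128, 170, 174, 177, 177, 179, 178, 177, 174, 170, 162, 149, 118, 117, 115, 117, 118, 118, 117, 116, 118, 117, 118, 128, 127, 115, 110, 108]
240 [171, 167, 164, 154, 152, 144, 131, 129, 131, 129, 128, 127, 126, 127, 126, 126, 126, 126, 127, 127, 126, 124, 127, 127, 124, 125, 125, 124, 127, 125, 125, 124, 125, 123, 127, 125, 126, 127, 126, 123, 125, 127, 128, 125, 136, 137, 129, 126, 126, 118, 119, 113, 112, 116, 118, 116, 116, 116, 117, 114, 115, 118, 124, 128, 49, 48, 48]
273 [159, 158, 151, 141, 135, 131, 134, 132, 132, 134, 130, 131, 132, 130, 133, 131, 130, 131, 129, 130, 130, 131, 131, 130, 129, 130, 131, 131, 129, 128, 130, 129, 127, 130, 128, 129, 128, 125, 124, 128, 149, 169, 173, 173, 173, 173, 172, 168, 163, 151, 116, 114, 117, 116, 117, 115, 117, 117, 118, 114, 116, 118, 123, 125, 63, 47, 46]
```

>>> send_rows --targets "0 0 -2 0 255;0 0 -2 0 255;9 0 -5 0 255;18 0 -11.5 0 255;18 0 -11.5 0 255;18 0 -11.5 0 255;18 0 -11.5 0 255" --newtons 80

```text
time: 25.08
ee_pos: [0.5913, -0.2545, 0.059]
tcp_rot: [-179.9, 0.7, 167.1]
wrist_force: [9.2, -3.4, 5.9]
opening: 0.0147
grasp_force: 78.8
```

```bash
python3 b.py wb10; python3 - <<'E'
import cv2,numpy as np
im=cv2.imread('pics/wb10.png');g=cv2.cvtColor(im,cv2.COLOR_BGR2GRAY)
for c in(205,220,240,258,273,300): print(c,g[0:200:3,c].tolist())
E
```

```text
[ 0.5913 -0.2545  0.059 ] 25.125
0 None
40 [[211.0, 96.0, 20.0], [300.0, 97.0, 21.0], [253.0, 96.0, 20.0]]
80 [[216.0, 134.0, 19.0], [210.0, 96.0, 19.0], [300.0, 97.0, 21.0], [299.0, 135.0, 20.0], [252.0, 95.0, 19.0], [261.0, 133.0, 18.0]]
120 [[261.0, 133.0, 20.0], [216.0, 134.0, 19.0], [301.0, 135.0, 18.0]]
170 None
205 [92, 93, 92, 123, 126, 125, 123, 124, 125, 122, 124, 123, 124, 120, 123, 121, 120, 120, 121, 121, 120, 120, 119, 122, 120, 121, 166, 169, 173, 175, 181, 174, 172, 171, 167, 164, 158, 153, 141, 129, 163, 168, 172, 173, 173, 171, 170, 166, 163, 156, 136, 109, 112, 114, 112, 113, 111, 113, 114, 114, 116, 113, 119, 123, 114, 106, 106]
220 [92, 91, 108, 123, 126, 123, 124, 121, 123, 126, 122, 122, 123, 122, 124, 122, 123, 124, 123, 122, 123, 125, 125, 123, 120, 122, 150, 164, 168, 165, 169, 168, 162, 166, 163, 157, 151, 145, 125, 163, 165, 169, 171, 170, 173, 169, 167, 166, 163, 157, 151, 119, 114, 114, 113, 112, 113, 114, 113, 112, 111, 113, 120, 124, 115, 104, 107]
240 [94, 90, 120, 123, 121, 122, 122, 121, 122, 120, 121, 120, 121, 120, 122, 122, 120, 119, 120, 122, 12
[... 536 characters left out ...]
, 115, 118, 115, 44, 46, 40]
273 [91, 88, 123, 124, 126, 125, 122, 124, 125, 126, 126, 122, 123, 125, 124, 126, 126, 126, 124, 124, 122, 124, 123, 125, 127, 126, 126, 124, 124, 126, 129, 142, 145, 133, 127, 123, 123, 122, 124, 124, 155, 164, 166, 167, 166, 164, 165, 160, 156, 145, 114, 111, 110, 112, 115, 111, 114, 113, 111, 114, 109, 112, 116, 121, 89, 48, 46]
300 [92, 91, 95, 124, 123, 124, 123, 126, 122, 122, 122, 121, 122, 122, 122, 121, 124, 122, 123, 123, 126, 125, 123, 125, 128, 128, 167, 172, 171, 175, 179, 178, 173, 171, 168, 166, 159, 154, 146, 164, 168, 173, 174, 178, 179, 175, 172, 171, 166, 164, 154, 137, 112, 113, 111, 114, 112, 112, 113, 113, 110, 114, 113, 121, 116, 106, 106]
```

All six balls are in the bowl, at rows 96 and 134. Now I'll grip hard and lift.

>>> send_rows --targets "0 0 -3 0 255;-1 0 -10 0 255;-2 0 -22 0 255;-2 0 -37 0 255;-2 0 -55 0 255;-2 0 -75 0 255;-2 0 -95 0 255;-2 0 -115 0 255;-2 0 -130 0 255;-2 0 -140 0 255;-2 0 -140 0 255" --newtons 120

```text
time: 26.5
ee_pos: [0.5899, -0.2538, 0.1979]
tcp_rot: [-179.9, 0.4, 167.0]
wrist_force: [-0.7, 0.0, -2.2]
opening: 0.014
grasp_force: 117.3
```

```bash
python3 b.py wb11; python3 - <<'E'
from h import *
T=np.load('Tb.npy');s=camera('scene');cv2.imwrite('pics/s11.png',s);t=camera('top');cv2.imwrite('pics/t11.png',t)
w=cv2.imread('pics/wb11.png')
# dish wall pixels: dark ring between bright housing/floor ; print extents
for n,im,roi in(('scene',cv2.imread('pics/scene0.png'),(180,240,215,285)),('top',cv2.imread('pics/top0.png'),(148,200,258,312))):
    r0,r1,c0,c1=roi;g=cv2.GaussianBlur(cv2.cvtColor(im,cv2.COLOR_BGR2GRAY),(3,3),0)[r0:r1,c0:c1]
    m=(g<105).astype(np.uint8);k=max(comps(m,30),key=lambda a:a[0][4]);print(n,k[0]+[c0,r0,0,0,0])
    p=np.argwhere(k[2])[:,::-1]+[c0,r0];e=cv2.fitEllipse(cv2.convexHull(p.astype(np.int32)));print(e,cast(n,[e[0]],.105))
c=np.zeros((384,800,3),np.uint8);c[:,:512]=w;c[:300,512:]=cv2.resize(s[150:270,170:285],(288,300));cv2.imwrite('pics/v11.png',c)
E
```

```text
[ 0.5899 -0.2538  0.1979] 26.55
0 None
40 [[212.0, 98.0, 21.0], [253.0, 97.0, 20.0], [300.0, 97.0, 20.0]]
80 [[300.0, 97.0, 20.0], [211.0, 97.0, 19.0], [299.0, 135.0, 19.0], [216.0, 135.0, 19.0]]
120 [[215.0, 135.0, 19.0], [299.0, 135.0, 19.0], [259.0, 135.0, 19.0]]
170 None
scene [ 219  182   55   46 1390]
((247.35841369628906, 203.48193359375), (46.425724029541016, 59.19597244262695), 101.7581787109375) [[ 0.6284 -0.042   0.105 ]]
top [268 153  37  20 106]
((285.4350280761719, 169.6407470703125), (34.35270309448242, 37.67695617675781), 111.51724243164062) [[ 0.6082 -0.0107  0.105 ]]
```

```bash
python3 - <<'E'
from h import *
go((.677,-.0225,.20),170);go((.677,-.0225,.140),170)
E
```

```text
shift [-33.5787 244.7883  -3.858 ] turn -2.95
shift [-33.3027 244.8581  56.1413] turn -2.95
```

>>> send_rows --targets "-1 6 -4 0 255;-3 20 -4 -0.3 255;-6 42 -4 -0.6 255;-10 70 -4 -1 255;-14 100 -4 -1.3 255;-18 130 -4 -1.6 255;-22 160 -4 -2 255;-26 188 -4 -2.3 255;-29 212 -4 -2.6 255;-32 230 -4 -2.8 255;-33 241 -4 -3 255;-33.5 245 0 -3 255;-33.5 245 15 -3 255;-33.5 245 30 -3 255;-33.5 245 40 -3 255;-33.5 245 40 -3 255"

```text
time: 28.65
ee_pos: [0.6768, -0.0229, 0.1557]
tcp_rot: [-179.9, 0.2, 170.0]
wrist_force: [-0.1, -0.8, -1.9]
opening: 0.0139
grasp_force: 117.4
```

```bash
python3 b.py wd1; python3 - <<'E'
from h import *
w=cv2.imread('pics/wd1.png');s=camera('scene');cv2.imwrite('pics/sd1.png',s)
c=np.zeros((450,800,3),np.uint8);c[:384,:400]=w[:,60:460];c[:,400:]=cv2.resize(s[110:245,160:280],(400,450),interpolation=cv2.INTER_CUBIC);cv2.imwrite('pics/v12.png',c)
E
```

```text
[ 0.6768 -0.0229  0.1557] 28.7
0 None
40 None
80 [[302.0, 135.0, 15.0]]
120 [[299.0, 135.0, 19.0]]
170 None
```

View pics/v12.png

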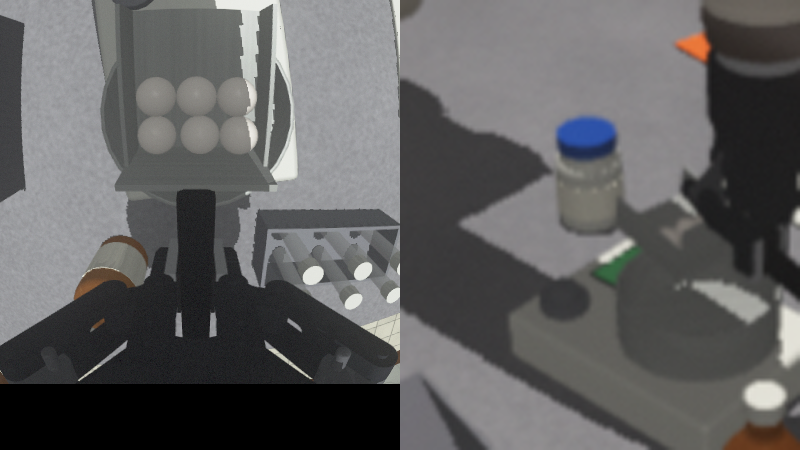

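The wrist view shows all six balls in the bowl. The dish rim spans columns 162 to 353 in the full picture, widest near row 118, centred under the scoop. The rack and flask are clear.

```bash
python3 - <<'E'
from h import *
T=np.load('Tb.npy')
P=cast('wrist',[(162,115),(353,115),(257.5,115),(257.5,207)],.105,T);print(P,((P-T[:3,3])@T[:3,:3]*1000).round(1))
E
```

```text
[[ 0.5955 -0.0718  0.105 ]
 [ 0.6173  0.0532  0.105 ]
 [ 0.6082 -0.0097  0.105 ]
 [ 0.6703 -0.0205  0.105 ]] [[ 71.8 -62.1  50.5]
 [ 72.   64.7  50.3]
 [ 70.    1.2  50.4]
 [  7.    1.3  50.7]]
```

>>> send_rows --targets "0 1 6 0 255;0 1 12 0 255;0 1 17 0 255;0 1 17 0 255;0 1 17 0 212;0 1 17 0 210;0 1 17 0 208" --newtons 20

```text
time: 29.62
ee_pos: [0.6778, -0.0216, 0.1402]
tcp_rot: [-179.9, 0.4, 170.0]
wrist_force: [0.3, -0.5, -1.9]
opening: 0.0158
grasp_force: 11.5
```

```bash
python3 b.py wd2
```

```text
[ 0.6778 -0.0216  0.1402] 29.675
0 None
40 None
80 [[298.0, 136.0, 19.0], [295.0, 98.0, 20.0]]
120 [[297.0, 137.0, 19.0]]
170 [[254.0, 207.0, 21.0]]
```

>>> send_rows --targets "0 0 0 0 207.5;0 0 0 0 207.5;0 0 0 0 207;0 0 0 0 207"

```text
time: 30.18
ee_pos: [0.6778, -0.0216, 0.1402]
tcp_rot: [-179.9, 0.4, 170.0]
wrist_force: [-0.9, -0.2, -0.1]
opening: 0.0161
grasp_force: 0.0
```

```bash
python3 b.py wd3
```

```text
[ 0.6778 -0.0216  0.1402] 30.225
0 [[285.0, 46.0, 15.0], [227.0, 46.0, 15.0], [315.0, 54.0, 17.0]]
40 [[286.0, 72.0, 17.0], [322.0, 78.0, 15.0]]
80 None
120 [[312.0, 139.0, 19.0]]
170 None
```

>>> send_rows --targets "0 0 0 0 255;0 0 0 0 255;0 0 0 0 255" --newtons 40

```text
time: 30.6
ee_pos: [0.6778, -0.0216, 0.1401]
tcp_rot: [-179.9, 0.3, 170.0]
wrist_force: [1.4, 0.0, -0.1]
opening: 0.0145
grasp_force: 41.4
```

```bash
python3 b.py wd4; python3 - <<'E'
from h import *
T=np.load('Tb.npy');t=camera('top');cv2.imwrite('pics/t4.png',t);s=camera('scene');cv2.imwrite('pics/s4.png',s)
g=cv2.cvtColor(cv2.imread('pics/wd4.png'),cv2.COLOR_BGR2GRAY)
m=(g>150);m[:, :165]=0;m[:,350:]=0;m[200:]=0
for k in comps(m,60): print(k[0])
for c in(215,240,275,300): print(c,g[0:220:4,c].tolist())
E
```

```text
[ 0.6778 -0.0216  0.1401] 30.65
0 [[286.0, 46.0, 13.0], [227.0, 45.0, 15.0]]
40 [[287.0, 72.0, 16.0]]
80 None
120 [[314.0, 173.0, 17.0], [312.0, 139.0, 20.0]]
170 [[314.0, 173.0, 16.0], [332.0, 200.0, 14.0]]
[ 276    0   74   77 2557]
[ 286   32   52  152 3963]
[310 149  40  51 870]
[165 166  15  34 305]
215 [126, 124, 127, 126, 116, 100, 80, 78, 80, 99, 128, 128, 122, 113, 107, 106, 118, 126, 128, 124, 114, 108, 105, 105, 107, 107, 105, 106, 108, 110, 107, 106, 107, 107, 108, 107, 109, 107, 108, 108, 111, 106, 109, 106, 105, 103, 83, 108, 83, 83, 86, 98, 83, 83, 84]
240 [126, 126, 126, 106, 84, 82, 81, 85, 110, 110, 120, 120, 116, 111, 107, 109, 110, 113, 116, 109, 105, 104, 106, 106, 106, 107, 107, 107, 106, 107, 109, 108, 109, 111, 107, 108, 111, 112, 108, 109, 112, 108, 107, 110, 106, 108, 86, 109, 87, 58, 59, 60, 60, 64, 60]
275 [134, 133, 130, 115, 91, 87, 91, 89, 113, 131, 136, 132, 127, 120, 110, 110, 108, 125, 123, 119, 111, 110, 110, 113, 111, 111, 115, 112, 114, 111, 115, 114, 114, 114, 115, 114, 112, 115, 112, 112, 114, 112, 113, 114, 114, 110, 85, 109, 88, 88, 88, 84, 85, 96, 82]
300 [235, 234, 235, 234, 233, 200, 100, 95, 93, 91, 93, 114, 224, 222, 223, 221, 221, 209, 216, 200, 139, 105, 108, 187, 200, 115, 144, 210, 116, 118, 190, 213, 115, 117, 215, 216, 126, 155, 217, 216, 112, 179, 218, 109, 110, 113, 86, 109, 87, 84, 88, 96, 85, 107, 118]
```

>>> send_rows --targets "0 0 0 0 255;0 0 -2 0 255;0 0 -5 0 255;0 0 -8 0 255;0 0 -11 0 255;0 0 -14 0 255;0 0 -17 0 255;0 0 -20 0 255;0 0 -24 0 255;0 0 -28 0 255;0 0 -28 0 255;0 0 -28 0 255" --newtons 100

```text
time: 32.25
ee_pos: [0.6776, -0.0215, 0.168]
tcp_rot: [-179.9, 0.3, 170.0]
wrist_force: [-0.0, -0.4, -1.1]
opening: 0.0122
grasp_force: 98.5
```

```bash
python3 b.py wd5; python3 - <<'E'
from h import *
T=np.load('Tb.npy');print(bot.get_obs()['wrist_force'])
g=cv2.cvtColor(cv2.imread('pics/wd5.png'),cv2.COLOR_BGR2GRAY)
for c in(200,215,230,245,260,275,290,305): print(c,g[0:220:4,c].tolist())
E
```

```text
[ 0.6776 -0.0215  0.168 ] 32.3
0 [[292.0, 55.0, 20.0]]
40 [[312.0, 84.0, 13.0], [309.0, 60.0, 14.0]]
80 None
120 None
170 None
[ 0.4807 -0.0432 -1.6569]
200 [81, 84, 68, 106, 125, 125, 126, 128, 125, 127, 102, 80, 80, 79, 81, 86, 107, 106, 107, 108, 102, 103, 108, 100, 105, 103, 106, 105, 108, 104, 107, 110, 107, 106, 106, 110, 108, 108, 110, 113, 110, 109, 109, 114, 110, 110, 100, 106, 119, 85, 85, 84, 88, 87, 80]
215 [90, 125, 126, 129, 127, 129, 126, 123, 107, 83, 80, 80, 89, 109, 106, 110, 101, 106, 106, 103, 105, 106, 107, 104, 106, 106, 106, 106, 108, 105, 108, 106, 108, 108, 110, 108, 109, 109, 109, 108, 107, 103, 109, 105, 109, 107, 87, 111, 93, 83, 79, 82, 83, 82, 84]
230 [127, 128, 129, 127, 128, 127, 124, 88, 83, 83, 133, 137, 139, 134, 128, 122, 107, 106, 107, 136, 106, 109, 107, 109, 106, 108, 111, 108, 108, 109, 108, 109, 107, 108, 110, 110, 110, 111, 113, 109, 111, 110, 109, 107, 108, 110, 83, 112, 85, 103, 81, 79, 82, 81, 78]
245 [128, 126, 130, 129, 128, 129, 106, 82, 85, 83, 121, 128, 127, 117, 108, 110, 110, 105, 108, 107, 106, 105, 108, 104, 107, 106, 111, 108, 11
[... 479 characters left out ...]
3, 107, 105, 128, 111, 110, 109, 112, 111, 110, 114, 114, 111, 113, 112, 113, 115, 115, 115, 115, 114, 114, 115, 112, 113, 114, 114, 113, 113, 112, 85, 111, 84, 99, 84, 82, 82, 78, 81]
290 [236, 236, 236, 235, 235, 235, 235, 194, 104, 93, 96, 138, 226, 222, 200, 186, 223, 222, 223, 222, 198, 200, 204, 202, 205, 208, 206, 207, 210, 212, 212, 215, 215, 112, 115, 117, 115, 116, 114, 112, 114, 111, 113, 115, 112, 112, 86, 110, 105, 82, 86, 83, 84, 84, 80]
305 [235, 236, 235, 235, 237, 236, 236, 237, 236, 195, 130, 97, 96, 95, 108, 114, 222, 148, 94, 93, 91, 90, 93, 95, 90, 90, 91, 90, 90, 90, 90, 88, 89, 86, 92, 87, 88, 87, 87, 86, 86, 85, 87, 85, 83, 85, 86, 107, 85, 83, 83, 109, 142, 148, 145]
```

>>> send_rows --targets "0 0 -10 0 255;0 0 -25 0 255;0 0 -45 0 255;0 0 -60 0 255;0 15 -65 0 255;0 40 -65 -0.5 255;0 75 -65 -1 255;0 115 -65 -2 255;3 155 -65 -3 255;10 195 -65 -4 255;20 235 -65 -5 255;30 265 -65 -5.5 255;40 290 -65 -5.5 255;45 300 -65 -5.5 255;45 300 -65 -5.5 255"

```text
time: 34.17
ee_pos: [0.6844, 0.2825, 0.2321]
tcp_rot: [-179.9, 0.3, 175.6]
wrist_force: [0.6, -0.0, -0.4]
opening: 0.0126
grasp_force: 98.5
```

```bash
python3 b.py wd6; python3 - <<'E'
from h import *
t=camera('top');cv2.imwrite('pics/t6.png',t)
im=cv2.resize(t[145:200,258:315],None,fx=8,fy=8,interpolation=cv2.INTER_CUBIC);g=cv2.cvtColor(im,cv2.COLOR_BGR2GRAY)
c=cv2.HoughCircles(cv2.GaussianBlur(g,(0,0),3),cv2.HOUGH_GRADIENT,1,35,param1=40,param2=10,minRadius=18,maxRadius=34)
print(None if c is None else (c[0]/8+[258,145,0]).round(1).tolist())
for r in range(152,192): print(r,' '.join(f'{v:3d}' for v in cv2.cvtColor(t,cv2.COLOR_BGR2GRAY)[r,262:308:1]))
go((.573,.284,.20),175.5)
for b in cast('top',[(346.4,199.3),(353.6,201),(361,203)],.03): pass
b=cv2.cvtColor(t,cv2.COLOR_BGR2GRAY)[165:225,335:375];print('bin bright',(b>150).sum())
E
```

```text
[0.6844 0.2825 0.2321] 34.225
0 None
40 None
80 None
120 None
170 None
[[280.7, 187.3, 3.1], [274.3, 185.9, 3.8], [267.1, 174.8, 3.4], [287.4, 187.3, 3.9], [283.8, 191.4, 2.4], [304.2, 159.4, 3.1]]
152 111 112 115 117 117 119 115 113 114 115 115 117 116 119 120 135 128 122 118 124 119 114 111 112 124 120 120 118 112 128 132 119 117 116 115 116 115 114 114 114 114 118 118 119 119 117
153 139 138 140 145 147 145 134 128 130 128 125 123 124 134 127 126 116 100  77  63  63  61  63  63  67  63  64  65  80 110 121 126 142 128 118 117 114 115 115 114 115 116 117 117 118 118
154 175 173 173 177 177 175 169 166 167 165 148 141 128 125 107  77  62  60  60  59  62  62  62  62  61  60  59  59  59  66  78 104 132 131 124 118 112 109 109 114 117 118 117 118 118 118
155 183 183 184 184 183 184 183 184 186 179 157 135 105  73  62  58  62  74  91 100 106 107 109 108 102  88  86  71  66  61  59  62  70  98 113 131 136 137 137 140 146 148 147 138 126 119
156 183 182 182 181 182 182 182 184 179 159 130  88  59  57  81  93 113 127 136 140 144 145 146 146 142 132 132 116 110  98  72  62  58  61  79 117 14
[... 5975 characters left out ...]
95 184 161 153 153 160 143 130 101  83 134 177 187 186 184 184 187 173 131 109
189 185 186 186 186 186 187 186 168 164 145 108  75  61  73 113 120 119 156 178 182 174 165 128 139 167 182 180 171 158 148 136 134 110  75  94 142 178 187 186 185 185 185 187 176 132 108
190 187 185 186 185 186 186 187 186 181 173 144 120  92  67  63  65  86 123 136 133 124 138 128 133 147 153 147 133 133 120  95  75  73  84 148 182 188 186 185 184 185 185 188 175 130 109
191 186 186 186 186 186 185 187 187 188 188 172 158 129 110  87  61  57  62  62  71  78 105 114 112 107 106 102  81  64  66  74 115 145 156 180 188 186 185 184 184 185 185 187 173 129 108
shift [111.9958  -5.7747  31.7663] turn 0.01
bin bright 0
```

Top picture: six bright balls lie in the dish, near (269,176), (281,179), (288,179), (275,185), (281,188) and (288,188). The bin is empty. Next I'll estimate the held scoop's pitch and lay it down.

```bash
python3 - <<'E'
from h import *
T=np.load('Tb.npy')
g=cv2.cvtColor(cv2.imread('pics/wd6.png'),cv2.COLOR_BGR2GRAY)
for c in(225,285): print(c,g[40:220:2,c].tolist())
for e in(0,8):
 for gx in(76,84):
  for ph in(-15,-20,-25,-30):
   p=np.radians(ph);o=[]
   for x,z in((-40,2),(38,50),(35,50),(35,2)):
    dx,dz=x-gx,z-48;X=dx*np.cos(p)+dz*np.sin(p);Z=-dx*np.sin(p)+dz*np.cos(p)
    o.append(proj('wrist',[T[:3,:3]@(np.array([-X,0,-18.7+e-Z])/1000)+T[:3,3]],T)[0][1].round(0))
   print(e,gx,ph,o)
E
```

```text
225 [234, 234, 234, 233, 235, 234, 234, 234, 234, 234, 233, 234, 234, 234, 234, 233, 234, 234, 234, 234, 195, 193, 167, 111, 114, 112, 111, 111, 111, 112, 110, 109, 111, 112, 111, 108, 111, 110, 112, 107, 109, 111, 110, 111, 110, 108, 111, 108, 109, 109, 108, 110, 109, 111, 109, 111, 110, 108, 108, 107, 106, 109, 107, 106, 107, 107, 107, 107, 107, 106, 106, 105, 84, 106, 104, 100, 80, 82, 84, 82, 79, 81, 79, 76, 81, 83, 79, 80, 82, 83]
285 [235, 236, 235, 235, 235, 236, 235, 236, 236, 236, 235, 236, 235, 236, 235, 236, 236, 235, 235, 232, 192, 194, 195, 196, 197, 197, 196, 199, 197, 199, 198, 200, 198, 200, 200, 202, 204, 202, 202, 202, 203, 204, 204, 208, 206, 208, 207, 207, 210, 208, 211, 210, 211, 212, 211, 212, 213, 214, 213, 212, 211, 214, 215, 214, 213, 215, 110, 110, 111, 109, 110, 114, 109, 216, 220, 204, 75, 73, 71, 75, 74, 73, 75, 75, 75, 73, 72, 71, 75, 71]
0 76 -15 [np.float64(70.0), np.float64(193.0), np.float64(187.0), np.float64(184.0)]
0 76 -20 [np.float64(81.0), np.float64(193.0), np.float64(187.0), np.float64(191.0)]
0 76 -25 [np.float64(92.0), np.float64(193.0), np
[... 442 characters left out ...]
 np.float64(192.0)]
8 76 -15 [np.float64(71.0), np.float64(188.0), np.float64(182.0), np.float64(181.0)]
8 76 -20 [np.float64(81.0), np.float64(188.0), np.float64(182.0), np.float64(187.0)]
8 76 -25 [np.float64(92.0), np.float64(188.0), np.float64(182.0), np.float64(193.0)]
8 76 -30 [np.float64(103.0), np.float64(189.0), np.float64(183.0), np.float64(200.0)]
8 84 -15 [np.float64(60.0), np.float64(172.0), np.float64(166.0), np.float64(169.0)]
8 84 -20 [np.float64(71.0), np.float64(172.0), np.float64(166.0), np.float64(175.0)]
8 84 -25 [np.float64(83.0), np.float64(173.0), np.float64(167.0), np.float64(182.0)]
8 84 -30 [np.float64(94.0), np.float64(174.0), np.float64(169.0), np.float64(189.0)]
```

>>> send_rows --targets "25 -1 5 0 255;60 -2 10 0 255;100 -3 20 0 255;130 -4 50 0 255;143 -5 90 0 255;143 -5 125 0 255;143 -5 142 0 255;143 -5 150 0 255;143 -5 158 0 255;141 -5 164 0 255;138 -5 170 0 255;134 -5 177 0 255;130 -5 184 0 255;125 -5 190 0 255;121 -5 195 0 255;120 -5 198 0 255;120 -5 198 0 255" --newtons 25

```text
time: 36.4
ee_pos: [0.5675, 0.2859, 0.0355]
tcp_rot: [-179.9, 0.5, 175.5]
wrist_force: [2.3, -2.0, 10.0]
opening: 0.0123
grasp_force: 100.4
```

```bash
python3 - <<'E'
from h import *
T=tool();o=bot.get_obs();print(o['time'],o['wrist_force'])
cv2.imwrite('pics/wm3.png',camera('wrist'))
g=cv2.cvtColor(cv2.imread('pics/wm3.png'),cv2.COLOR_BGR2GRAY)
for c in(225,285): print(c,g[0:220:2,c].tolist())
for ph in(0,-3,-6,-10,-15):
   p=np.radians(ph);q=[]
   for x,z in((-40,2),(38,50),(35,50),(35,2)):
    dx,dz=x-76,z-48;X=dx*np.cos(p)+dz*np.sin(p);Z=-dx*np.sin(p)+dz*np.cos(p)
    q.append(proj('wrist',[T[:3,:3]@(np.array([-X,0,-18.7-Z])/1000)+T[:3,3]],T)[0][1].round(0))
   print(ph,q)
E
```

```text
36.4 [ 2.2911 -2.0033  9.9741]
225 [187, 187, 187, 189, 187, 187, 186, 186, 183, 185, 181, 183, 184, 182, 183, 182, 180, 184, 184, 181, 183, 181, 179, 181, 180, 179, 180, 178, 183, 177, 177, 182, 178, 177, 179, 177, 178, 178, 176, 177, 179, 176, 177, 178, 178, 176, 176, 174, 175, 176, 173, 173, 175, 177, 177, 175, 178, 174, 172, 174, 174, 136, 127, 108, 127, 122, 124, 93, 91, 95, 94, 96, 94, 96, 90, 94, 95, 92, 94, 93, 97, 92, 92, 95, 97, 99, 107, 124, 127, 125, 129, 125, 128, 128, 127, 127, 125, 125, 128, 127, 120, 125, 124, 128, 124, 125, 125, 126, 123, 127]
285 [189, 189, 192, 193, 189, 191, 187, 189, 186, 185, 185, 187, 187, 186, 185, 186, 184, 185, 184, 186, 185, 184, 183, 182, 183, 182, 182, 183, 180, 181, 182, 181, 180, 181, 181, 181, 184, 179, 178, 180, 179, 180, 180, 180, 177, 179, 178, 178, 178, 177, 177, 178, 180, 176, 178, 177, 179, 177, 179, 176, 178, 176, 136, 128, 130, 127, 125, 124, 126, 127, 125, 130, 129, 127, 131, 132, 129, 132, 132, 130, 129, 132, 131, 131, 167, 177, 176, 227, 235, 235, 235, 235, 235, 235, 234, 233, 234, 235, 234, 234, 234, 234, 130, 133, 130, 131, 129, 130, 130, 128]
0 [np.float64(38.0), np.float64(199.0), np.float64(192.0), np.float64(167.0)]
-3 [np.float64(44.0), np.float64(197.0), np.float64(191.0), np.float64(170.0)]
-6 [np.float64(50.0), np.float64(196.0), np.float64(189.0), np.float64(173.0)]
-10 [np.float64(59.0), np.float64(194.0), np.float64(188.0), np.float64(178.0)]
-15 [np.float64(70.0), np.float64(193.0), np.float64(187.0), np.float64(184.0)]
```

```bash
python3 - <<'E'
from h import *
g=cv2.cvtColor(cv2.imread('pics/wm3.png'),cv2.COLOR_BGR2GRAY)
s=cv2.resize(g[0:250,120:400],(93,50),interpolation=cv2.INTER_AREA)
for r in s: print(''.join('0123456789ABCDEF'[v//16] for v in r))
T=tool();print(proj('wrist',[[.43,.295,.006],[.457,.295,.006],[.539,.287,.006],[.457,.26,.036],[.457,.33,.036]],T))
E
```

```text
55555555557999999999BA5556ABBBBBBBBBBBBBBBBBBBBBCBBBBBBBBBCBBBBBBBBBB65556BA99999999999999999
5555555555579BBCCCDDCA5556ABBBBBBBBBBBBBBBBBBBBBBBBBBBBBBBBBBBBBBBBA655556BA99999999999999999
5555555555559EEEEEEECA5556ABBBBBBBBBBBBBBBBBBBBBBBBBBBBBBBBBBBBBBBBA655557BA99999999999999999
5555555555556CEEEEEECA5556ABBBBBBBBBBBBBBBBBBBBBBBBBBBBBBBBBBBBBBBBA655558B9999999999999999A9
5555555555556ACEEEEECB6555ABBBBBBBBBBBBBBBBBBBBBBBBBBBBBBBBBBBBBBBBA655559B999999999999999999
555555555555689DEEEEDB6555ABBBBBBBBBBBBBBBBBBBBBBBBBBBBBBBBBBBBBBBBA55555AA999999999999999999
5555555555556889CEEEDB6555ABBBBBBBBBBBBBBBBBBBBBBBBBBBBBBBBBBBBBBBBA55556BA999999A99999999999
55555555555568888EEEDB65559BBBBBBBBBBBBBBBBBBBBBBBBBBBBBBBBBBBBBBBBA55556BB999999999999999999
55555555555568888ADEDB75559BBBBBBBBBBBBBBBBBBBBBBBBBBBBBBBBBBBBBBB9755557BC999999999999999999
555555555555688888BDEB75559BBBBBBBBBBBBBBBBBBBBBBBBBBBBBBBBBBBBBBB8655558BC999999999999999999
5555555555556888888ADB75558BABBBBBBBBBBBBBBBBBBBBBBBBBBBBBBBBBBBBB965555ACC999999999999999999
555555555555688888889B85558AAABBBBBBBBBABBBBBBBBBBBBBBBBBBBBBBBBBB
[... 3005 characters left out ...]
EEEEEEEED999999999999999999999
55555555555555557777777777777777777777773222222233378888888888BBAAADCCCA679999999999999999999
555555555555555567777777777777777777777732222222233787888888888888888887569999999999999999999
655555555555555567777777777777777777777732222222224777888888888888888886679999999999999999999
975555555555555557777777777777777777776632222222224777778888888888888886569999999999999999999
997555555555555557777777777777777777755522222222224556777778888888888875579999999999999999999
999865555555555556777777777777777655555522222222224555555777788888888875579999999999999999999
[[252.9312   2.3362]
 [256.6518  46.2741]
 [253.9088 185.8622]
 [182.8565  44.3977]
 [330.6923  33.8189]]
```

The scoop has tipped slightly lip-up, because the regrip was near the fingertips. It should settle flat on release, so I'll let go gently.

>>> send_rows --targets "0 0 0 0 225;0 0 0 0 215;0 0 0 0 210;0 0 0 0 205;0 0 0 0 200;0 0 0 0 190;0 0 0 0 160;0 0 -10 0 100;0 0 -30 0 60;0 0 -60 0 30;0 0 -90 0 0;0 0 -130 0 0;0 0 -160 0 0;0 0 -160 0 0" --newtons 20

```text
time: 38.2
ee_pos: [0.5659, 0.2867, 0.1982]
tcp_rot: [179.9, 0.6, 175.5]
wrist_force: [0.1, -0.3, -1.4]
opening: 0.0856
grasp_force: 0.0
```

```bash
python3 - <<'E'
from h import *
T=tool();cv2.imwrite('pics/wm4.png',camera('wrist'));np.save('Tm4.npy',T);print(T[:3,3],bot.get_obs()['time'])
g=cv2.cvtColor(cv2.imread('pics/wm4.png'),cv2.COLOR_BGR2GRAY)
s=cv2.resize(g[20:290,160:340],(90,68),interpolation=cv2.INTER_AREA)
for r in s: print(''.join('0123456789ABCDEF'[v//16] for v in r))
h=np.array([.997,-.078])
for m in [(.565,.285)]:
  o=np.array(m)-h*.076
  for x,y,z in((-40,-32,2),(-40,32,2),(38,-34,50),(38,34,50),(142,0,56)):
    print((x,y,z),proj('wrist',[[*(o+h*x/1000+np.array([.078,.997])*y/1000),.006+z/1000]],T))
E
```

```text
[0.5659 0.2867 0.1982] 38.25
555555555899999999999999999999999999999999999999999999999999999999999999999999999999999999
555555555579999999999999999999999999999999999999999999999999999999999999999999999999999999
555555555557999999999999999999999999999999999999999999999999999999999999999999999999999999
555555555555789999999999999999999999999999999999999999999999999999999999999999999999999999
555555555555569999999999999999AC9AA99999999999999999999999999999B9999999999999999999999999
555555555555555899999999999999BC6BBBCCCCCCCCCCCCCBCCCCCCCCCCCC98DA999999999999999999999999
555555555555555578999999999999BB6DDDEEEEEEDDEEEEEEEEEEEEEEEEEC77D9999999999999999999999999
455555555555555558999ACDDDDDDDEB6CDDEEEEEEDEEEEEEEEEEEEEEEEEEC77EEEEEED9999999999999999999
555555555555555555799BEEEEEEEEEB6DDDEEEEEEDEEEEEEEEEEEEEEEEEED68EFFFFFE9999999999999999999
555555555555555555578BEEEEEEEEEC6DDDEEEEEEDEEEEEEEEEEEEEEEEEED68EFFFFFE9999999999999999999
5555555555555555555579EEEEEEEEEC6DDDEEEEEEDEEEEEEEEEEEEEEEEEEE68EFFFFFEA99999A999999999999
5555555555555555555557EEEEEEEEEC6DDDEEEEEEDEEEEEEEEEEEEEEEEEEE68EFFFFF
[... 4593 characters left out ...]
A9999999999999999999999999999999999999A99999999999999999999999999963
222333349999999999999999999999999999999999999999999999999999999999999999999999999999999943
223222339999999999999999999999999999999999999999999988899888888888877777777899999999999933
222223249999999999999999999999999999999999999999967777777777777777778788788899999999999843
222222259999999999999999999999999999999999999999988888777887777778777887877899999999999853
222222389999999999999999999999999999999999999999987887777788787877777788778899999999999983
(-40, -32, 2) [[224.532   64.9848]]
(-40, 32, 2) [[283.2316  64.9408]]
(38, -34, 50) [[218.4668 140.8221]]
(38, 34, 50) [[288.9308 140.7997]]
(142, 0, 56) [[253.7857 240.4665]]
```

```bash
python3 - <<'E'
from h import *
T=np.load('Tm4.npy')
e=cast('wrist',[(254,214)],.062,T)[0][:2];w=cast('wrist',[(254,110)],.056,T)[0][:2];print(e,w,np.linalg.norm(e-w))
h=np.array([.997,-.078]);mid=e-h*.092;print('mid in mat',(mid-[.5394,.2874])@h,(mid-[.5394,.2874])@[.078,.997])
go((.490,-.0445,.10),175.5)
E
```

```text
[0.6006 0.2825] [0.4977 0.2906] 0.10316003563779319
mid in mat -0.03063773775458938 -0.00012940811870097008
shift [  50.3612 -335.7445   95.6862] turn 0.05
```

>>> send_rows --targets "5 -20 -5 0 100;10 -60 -5 0 200;17 -110 -5 0 255;25 -160 -5 0 255;32 -210 -5 0 255;40 -260 -5 0 255;46 -300 -5 0 255;50 -325 10 0 255;50 -336 35 0 255;50 -336 70 0 255;50 -336 96 0 255;50 -336 110 0 255;50 -336 118 0 255;50 -336 118 0 255" --newtons 20

```text
time: 40.0
ee_pos: [0.4895, -0.0454, 0.0762]
tcp_rot: [-179.9, 0.3, 175.6]
wrist_force: [0.0, 0.3, 0.3]
opening: 0.0001
grasp_force: 0.0
```

```bash
python3 - <<'E'
from h import *
T=tool();o=bot.get_obs();print(o['ee_pos'],o['wrist_force'],o['time'],o['opening'])
im=camera('wrist');cv2.imwrite('pics/wk.png',im);g=cv2.cvtColor(im,cv2.COLOR_BGR2GRAY)
print(proj('wrist',[[.490,-.0445,.07],[.503,-.0445,.07],[.477,-.0445,.07],[.49,-.0315,.07],[.49,-.0575,.07],T[:3,3]],T))
s=cv2.resize(g[100:330,180:330],(75,58),interpolation=cv2.INTER_AREA)
for r in s: print(''.join('0123456789ABCDEF'[v//16] for v in r))
E
```

```text
[ 0.4895 -0.0454  0.0762] [0.0005 0.3473 0.2783] 40.0 7.000461540962822e-05
[[257.3899 247.071 ]
 [259.0413 266.2486]
 [255.6202 226.4226]
 [280.2715 245.4252]
 [234.6085 248.5024]
 [255.8014 251.7846]]
5555555555555555555555555555555555555555555555555555555555555666AAAAAAAAAAA
5555555555555555555555555555555555555555555555555555555555566666AAAAAAAAAAA
555555555555555555555555555555555555555555555555555555555555557AAAAAAAAAAAA
555555555555555555555555555555555555555555555555555555555555557AAAAAAAAAAAA
555555555555555555555555555555555555555555555555555555555555557AAAAAAAAAAAA
556555555555555555555555555555555555555555555555555555555555569AAAAAAAAABBA
55555555555555555555555555555555555555555555555555555555555556AAAAAAAAAAAAA
55555555555555555555555555555555555555555555555555555555555556AAAAAAAAAAAAA
5555555555555555555555555555555555555555555555555555555555558AAAAAAAAAAAAAA
55555555555555555555555555555555555555555555555555555555555667AAAAAAAAAAAAA
55555555555555555555555555555555555555555555555555555555555665AAAAAAAAAAAAA
6555555555555555555555555555555555555555555555555555555556665
[... 2810 characters left out ...]
3333333333334444
223222222222222222222222222222222222222222222222222222222233333333333333344
222222222222222222222222222222222222222222222222222222222223333333333333334
222222222222222222222222222222222222222222222222222222222222233333333333333
222222222222222222222222222222222222222222222222222222222222233333333333333
222222222222222222222222222222222222333322222222222222222222222333333333333
222222222222222222222222222222222222788722222222222222222222222233333333333
322222222222222222222222222222222223888732222222222222222222222223333333333
222222222222222222222222222222222224766532222222222222222222222223223233333
222222222222222222222222222222222223555532222222222222222222222222222332333
```

>>> send_rows --targets "0 0 4 0 255;0 0 8 0 255;0 0 12 0 255;0 0 15 0 255;0 0 16 0 255;0 0 16 0 255;0 0 16 0 255"

```text
time: 40.92
ee_pos: [0.4903, -0.0453, 0.0635]
tcp_rot: [-179.9, 0.5, 175.6]
wrist_force: [-11.1, 2.3, 30.0]
opening: 0.0001
grasp_force: 15.4
```

Pressed fully, with the fingertips at z = 0.0635 and 30 N. Now I'll release and withdraw.

>>> send_rows --targets "0 0 -6 0 255;0 0 -20 0 255;0 0 -50 0 255;0 0 -90 0 255;20 0 -110 0 255;20 0 -110 0 255;20 0 -110 0 255;20 0 -110 0 255"

```text
time: 41.92
ee_pos: [0.4691, -0.0435, 0.1688]
tcp_rot: [-179.9, 0.2, 175.5]
wrist_force: [0.1, -1.0, 0.1]
opening: -0.0002
grasp_force: 0.0
```

```bash
python3 - <<'E'
from h import *
o=bot.get_obs();print(o['time'],o['ee_pos'],o['wrist_force'],np.abs(o['qd']).max())
print(ticket.job_done())
E
```

```text
41.925 [ 0.4691 -0.0435  0.1688] [ 0.0787 -0.9827  0.1431] 0.1975458723283667
the job is handed in; nothing more can be done
None
```

I handed the job in at 41.9 s with all six balls in the dish, the scoop let go flat on the mat about 31 mm short of its centre along its length (60 mm allowed), and the key pressed down (30 N) and let go; the hand-in returned no verdict.

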